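# Tamp the bead bath level

### The job

The metal nuggets in the bead bath's pan stand up unevenly, so no tube rack will sit flat on them. Take the flat tamper from its tray and press every nugget firmly but gently down until the bed is solid and level all over, never leaning on it or the bath with more than 25 N (about 2.5 kg) and touching the bath and nuggets with nothing but the tamper. Then stand the tamper upright on its plate back on the tray, let go, and leave everything else where it is.

Things in the scene. Friction and masses are not known exactly. Their poses are not given: they have to be found in the camera images.
- tamper: flat hand tamper, 0.25 to 0.45 kg: steel plate 76 (its x) x 50 (its y) x 8 mm with an upright square grey handle 24 x 24 mm in its middle, sides parallel to the plate's; the handle's flat faces run from 20 to 115 mm above the plate's underside. Origin: centre of the plate's underside, z up along the handle. Starts standing upright on the tray
- tray: fixed shallow steel tray 210 (its x) x 130 (its y) mm, rim 14 mm high, walls and floor 3 mm. Origin: centre of its underside, z up
- bath: fixed white bead bath 210 (its x) x 160 (its y) x 90 mm, its open pan in the middle of the top. Origin: centre of its underside. In the pan 12 aluminium nuggets, 3 along x by 4 along y, 29 mm apart, 27 mm across, tops flat. They only move up and down, stay where left, and each sinks under 1 to 2 N (damped: 0.2 N more at 10 mm/s) until it meets the settled bed, which is solid (gives 0.07 mm per N)
- pan_rim (a point): centre of the pan's mouth at rim height, 90 mm above the bench, axes as the bath's. Inside, 92 mm along x and 122 mm along y, straight walls. Settled, all nugget tops lie level 4 to 18 mm below the rim: how deep differs each time and is not measured. The tamper's plate, x along the pan's x, covers half the nuggets (3 x 2) when centred 27 mm to either side along y
- nugget_a1 (a joint): nugget at x = -29 mm, y = -43.5 mm from the pan's centre: how far (m) its top stands above the settled level, 0 = fully down, at most 0.02
- nugget_a2 (a joint): nugget at x = -29 mm, y = -14.5 mm from the pan's centre: how far (m) its top stands above the settled level, 0 = fully down, at most 0.02
- nugget_a3 (a joint): nugget at x = -29 mm, y = 14.5 mm from the pan's centre: how far (m) its top stands above the settled level, 0 = fully down, at most 0.02
- nugget_a4 (a joint): nugget at x = -29 mm, y = 43.5 mm from the pan's centre: how far (m) its top stands above the settled level, 0 = fully down, at most 0.02
- nugget_b1 (a joint): nugget at x = 0 mm, y = -43.5 mm from the pan's centre: how far (m) its top stands above the settled level, 0 = fully down, at most 0.02
- nugget_b2 (a joint): nugget at x = 0 mm, y = -14.5 mm from the pan's centre: how far (m) its top stands above the settled level, 0 = fully down, at most 0.02
- nugget_b3 (a joint): nugget at x = 0 mm, y = 14.5 mm from the pan's centre: how far (m) its top stands above the settled level, 0 = fully down, at most 0.02
- nugget_b4 (a joint): nugget at x = 0 mm, y = 43.5 mm from the pan's centre: how far (m) its top stands above the settled level, 0 = fully down, at most 0.02
- nugget_c1 (a joint): nugget at x = 29 mm, y = -43.5 mm from the pan's centre: how far (m) its top stands above the settled level, 0 = fully down, at most 0.02
- nugget_c2 (a joint): nugget at x = 29 mm, y = -14.5 mm from the pan's centre: how far (m) its top stands above the settled level, 0 = fully down, at most 0.02
- nugget_c3 (a joint): nugget at x = 29 mm, y = 14.5 mm from the pan's centre: how far (m) its top stands above the settled level, 0 = fully down, at most 0.02
- nugget_c4 (a joint): nugget at x = 29 mm, y = 43.5 mm from the pan's centre: how far (m) its top stands above the settled level, 0 = fully down, at most 0.02
- jar: white screw-capped jar, 36 mm across, 45 mm tall, standing on the tray beside the tamper, loose, to be left alone; origin under its centre
- vial: clear vial with blue cap, 18 mm across, 36 mm tall, standing on the bath's top beyond the pan, loose, to be left alone; origin under its centre
- wash_bottle_big: wash bottle with blue spout, 68 mm across, 185 mm tall, at the back, loose, to be left alone; origin under its centre
- wash_bottle_small: smaller wash bottle, 56 mm across, 160 mm tall, at the back, loose, to be left alone; origin under its centre
- tube_rack: white microtube rack 100 x 200 x 60 mm at the back, loose, to be left alone; origin under its centre
- scoop_tub: open orange tub 100 x 130 x 60 mm at the back, loose, to be left alone; origin under its centre
- pipette: pipette 260 mm long lying at the robot's right, loose, to be left alone; origin under its centre
- timer: bench timer 60 x 70 x 22 mm at the left, loose, to be left alone; origin under its centre
Not all that is in view belongs to the job. Leave any turquoise or yellow look-alike of the tamper alone.

How it is judged:
By the outcome, as a careful person would: the job done as asked, in the order asked, and still so for the second after the job is handed in, with the robot touching nothing.
It also fails if it takes over 64 s, if anything falls off the work surface, if the arm or the gripper's body presses on something with over 40 N, if the wrist force passes 120 N, or if a joint passes its speed limit or range.

### The arm

A 6-joint arm with a two-finger parallel gripper is mounted at the origin on the work surface. World frame = base frame: x ahead of the robot, y to its left, z up, the work surface at z = 0. Lengths are in m, angles in rad, forces in N, time in s.
With the tool pointing down it reaches from about 0.425 to 1.125 m from the base axis. Payload 14.9 kg.
Tool frame: the origin (TCP) lies midway between the tips of the shut fingers; the grasp point (between the pads) lies 19 mm behind it; z points along the fingers, y is the line along which they close (so a half turn about z gives the same grasp; the last joint's range is limited). The gripper opens to 91 mm and grips with 3 to 60 N. Pads are 32 mm wide; open, the fingers measure 118 mm over their backs; the gripper's body (76 mm by 178 mm) begins 60 mm behind the grasp point.
Start: joints at [-1.238, 0.379, 1.734, -0, 1.028, -0.033], TCP at [0.25, -0.654, 0.214] pointing down, gripper open.
Joint ranges: [-2.77, 2.77], [-0.74, 2.19], [0, 2.66], [-1.06, 4.2], [0.31, 2.87], [-3.08, 3.08]. Speed limits (rad/s): [1.89, 1.89, 2.39, 3.14, 3.14, 3.14].

### API

Orientations are given as a rotation vector (axis times angle).
In Python, from bench import get_obs, read_camera, camera_info, job_done gives the robot as it stands.
- The arm moves only by the tool servo_tool, never from a script. Its argument "commands" is a list of rows, each an object of numbers: "tx", "ty", "tz": the shift along the tool's x, y, z in units of 3 cm (1.0 is 3 cm); "ax", "ay", "az": the turn, a rotation vector about the tool's x, y, z in units of pi/2 rad (1.0 is pi/2 rad); "jaw": the opening, from -1 (shut) to 1 (fully open), so that 0 is half open. In form: [{"tx": .., "ty": .., "tz": .., "ax": .., "ay": .., "az": .., "jaw": ..}, ...]. A call has exactly 8 rows; each row shifts and turns the commanded pose from where the row before left it, along the tool's axes as they then stand; what a row does not reach is not made up. A row lasts 1/12 s, in which the tool goes at most 41.7 mm and 7.16 degrees, less where a joint would pass 70% of its speed; a pose out of reach is approached as far as the arm can. A call with a number of a shift or a turn outside -1 to 1 is refused whole. A call with a gripper value outside its range is refused whole. The fingers move at their own pace and stop on an object; "squeeze" is the grip in N (left out, the last holds). Time passes only in rows, so rows that do not move let the fingers close, or fill a call up. It gives the time, the measured TCP pose, the force, the opening and the grip force at its end, in the units of the state.
- get_obs(): the state, without advancing time (a new reading comes with each control period).
- read_camera(name): name is "scene" or "top"; returns the picture (384x512x3 uint8, red, green, blue); there is no depth.
- camera_info(name): a dict with "mtx" (3x3 intrinsics, pixels), "R" (3x3) and "t" (3): a world point X has camera coordinates R X + t. Camera axes: x right, y down, z forward; pixel columns grow to the right and rows downward; lengths in m; the calibration is good to about 2 mm. A picture is of the moment at which its call begins. camera_info takes no time and is no camera call.
- job_done(): hands the job in; it is judged then, once.
The state is a dict: "t": time; "joint_positions": joint angles; "qvel": joint speeds; "joint_torque": joint torques, N m; "tcp_pos": TCP position; "ee_rot": TCP orientation; "force": force on the tool from outside, world axes, zero at the start; "ft_torque": the same for the moment, N m; "finger_gap": finger opening in m; "grip_force": force on a finger pad.
Only numpy, scipy, OpenCV 4.12 (cv2) and the standard library are available. Lean on these libraries where they do the work, as an engineer would, in place of code of your own. Each camera call takes 0.05 s, during which the arm holds its last target. There are 200 camera calls.

## Working session

There is one attempt and no reset: what is moved stays moved. The work goes in short steps, Python scripts to look and compute and a tool call to move; the robot and the scene stay as the last step left them, time stands still between calls to the robot, and variables do not carry over. Pictures are saved under pics/ and viewed, at most 10 in all, crops included, and the job is handed in when it is done.

Besides the shell and the picture viewer there is one more tool, called after "Request:" as name([rows], argument=value, ...), one row to a line, values as JSON. servo_tool: Moves the arm, as the interface text tells. Shifts and turns lie within -1 to 1; 1 stands for 3 cm of shift or pi/2 rad of turn. Its arguments: {"type":"object","properties":{"commands":{"type":"array","items":{"type":"object","properties":{"tx":{"type":"number"},"ty":{"type":"number"},"tz":{"type":"number"},"ax":{"type":"number"},"ay":{"type":"number"},"az":{"type":"number"},"jaw":{"type":"number"}}}},"squeeze":{"type":"number"}},"required":["commands"]}

```bash
mkdir -p pics; ls; python3 - <<'E'
from bench import *
import cv2,numpy as np
o=get_obs();print({k:np.round(v,3) for k,v in o.items()})
for n in("scene","top"):
    im=read_camera(n);cv2.imwrite(f"pics/{n}0.png",im[:,:,::-1]);c=camera_info(n)
    print(n,np.round(c["mtx"],1).tolist(),np.round(-c["R"].T@c["t"],3),np.round(c["R"],3).tolist())
E
```

```text
pics
{'t': np.float64(0.0), 'joint_positions': array([-1.238,  0.379,  1.735, -0.   ,  1.028, -0.033]), 'qvel': array([-0.   , -0.002,  0.002, -0.001, -0.   ,  0.001]), 'joint_torque': array([-4.0000e-03, -7.6373e+01, -4.3438e+01,  6.5000e-02,  4.2000e-02,
       -0.0000e+00]), 'tcp_pos': array([ 0.25 , -0.653,  0.213]), 'ee_rot': array([-3.088, -0.571,  0.   ]), 'force': array([ 0.038, -0.128, -0.084]), 'ft_torque': array([ 0.009, -0.001, -0.037]), 'grip_force': np.float64(0.0), 'finger_gap': np.float64(0.091)}
scene [[452.3, 0.0, 249.6], [0.0, 452.3, 184.8], [0.0, 0.0, 1.0]] [ 1.399 -0.245  0.696] [[0.262, 0.965, -0.022], [0.524, -0.161, -0.837], [-0.811, 0.207, -0.547]]
top [[387.6, 0.0, 260.0], [0.0, 387.6, 193.0], [0.0, 0.0, 1.0]] [ 0.406 -0.     1.133] [[0.004, -1.0, 0.001], [-0.995, -0.004, -0.103], [0.103, -0.001, -0.995]]
```

View pics/scene0.png

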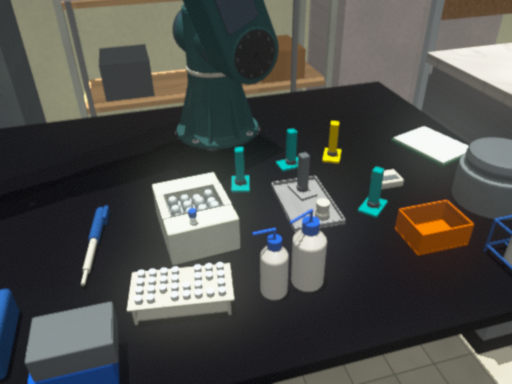

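View pics/top0.png

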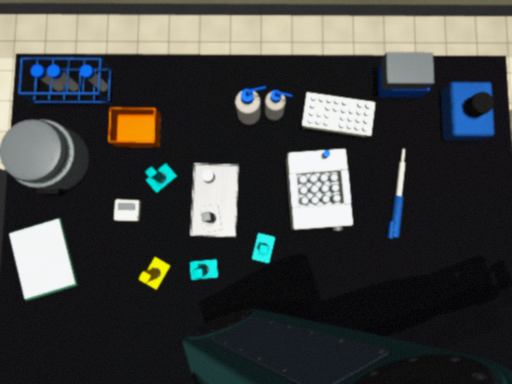

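Candidates for the tamper are the grey one on the tray (scene 303,172; top 208,217), the turquoise look-alikes (top 160,177; 204,269; 263,247) and the yellow one (top 153,272). I choose the grey one. I'll check it in one close crop of both views.

```bash
cat > h.py <<'E'
from bench import *
import cv2,numpy as np
def ray(n,uv,z):
    c=camera_info(n);C=-c["R"].T@c["t"]
    d=c["R"].T@np.linalg.solve(c["mtx"],np.array([uv[0],uv[1],1.]))
    return C+d*(z-C[2])/d[2]
def proj(n,X):
    c=camera_info(n);p=c["mtx"]@(c["R"]@np.asarray(X)+c["t"]);return p[:2]/p[2]
E
python3 - <<'E'
from h import *
s=cv2.imread("pics/scene0.png");t=cv2.imread("pics/top0.png")
a=cv2.resize(t[145:245,180:365],None,fx=4.3,fy=4.3,interpolation=cv2.INTER_CUBIC)[:, :800]
b=cv2.resize(s[140:230,150:350],None,fx=4,fy=4,interpolation=cv2.INTER_CUBIC)
cv2.imwrite("pics/ca.png",a);cv2.imwrite("pics/cb.png",b)
g=cv2.cvtColor(t,cv2.COLOR_BGR2GRAY)
for nm,(x0,y0,x1,y1),th,z in(("tray",(182,155,247,243),70,.014),("bath",(280,142,362,235),100,.09)):
    m=np.zeros_like(g);m[y0:y1,x0:x1]=(g[y0:y1,x0:x1]>th)*255
    cs=max(cv2.findContours(m,0,2)[0],key=cv2.contourArea)
    P=np.array([ray("top",p[0]+0.0,z)[:2] for p in cs],np.float32)
    r=cv2.minAreaRect(P*1000);print(nm,r)
E
```

```text
tray ((502.6363525390625, 131.95594787597656), (136.51812744140625, 216.28103637695312), 88.28878784179688)
bath ((523.058837890625, -162.38705444335938), (222.72959899902344, 165.66036987304688), 4.144638538360596)
```

View pics/ca.png

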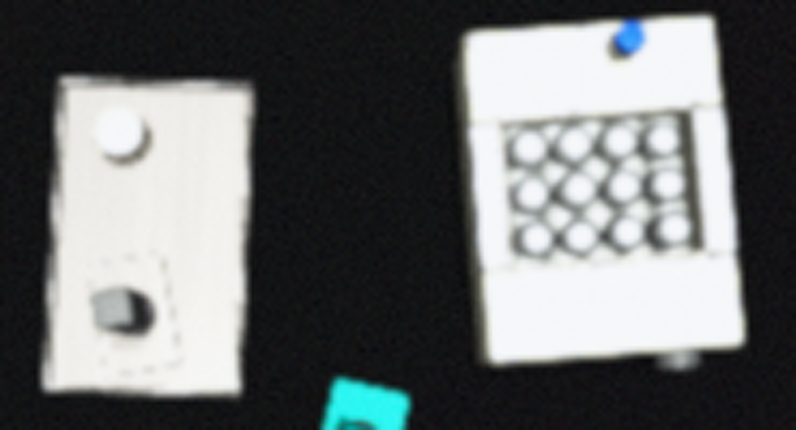

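View pics/cb.png

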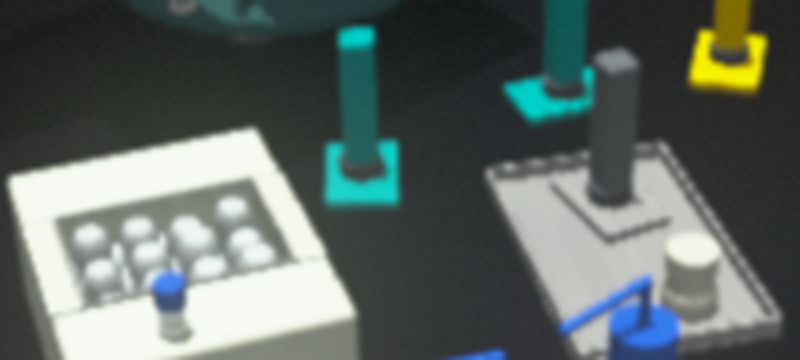

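The crops confirm the grey tamper on the tray. In the top crop its handle top is at about (112,311) and its plate corners are near (88,262), (155,252), (182,360) and (110,372). The bath top corners are (464,32), (714,15), (745,345) and (487,362).

```bash
python3 - <<'E'
from h import *
f=lambda x,y:((x+.5)/4.3-.5+180,(y+.5)/4.3-.5+145)
s=lambda x,y:((x+.5)/4-.5+150,(y+.5)/4-.5+140)
def rep(nm,n,fn,pts,z):
    P=np.array([ray(n,fn(*p),z)[:2] for p in pts])*1000
    r=cv2.minAreaRect(P.astype(np.float32))
    print(nm,np.round(P.mean(0),1),[np.round([np.linalg.norm(d),np.degrees(np.arctan2(d[1],d[0]))],1).tolist() for d in np.roll(P,-1,0)-P])
rep("bath","top",f,[(464,32),(714,15),(745,345),(487,362)],.09)
rep("pan","top",f,[(503,125),(688,109),(702,250),(514,262)],.09)
rep("bath s","scene",s,[(8,178),(256,128),(356,312),(60,360)],.09)
rep("plate","top",f,[(88,262),(155,252),(182,360),(110,372)],.011)
rep("handtop","top",f,[(91,295),(125,288),(134,324),(100,333)],.118)
rep("handtop s","scene",s,[(595,55),(618,48),(638,60),(615,74)],.118)
rep("tray","top",f,[(60,76),(254,82),(241,395),(41,391)],.014)
g=cv2.cvtColor(cv2.imread("pics/top0.png"),cv2.COLOR_BGR2GRAY)
# handle top in both: triangulate height
a,b=f(112.5,310),s(616.5,59)
for z in(.110,.118,.126):print(z,ray("top",a,z)[:2],ray("scene",b,z)[:2])
# bath top face: strong threshold
m=np.zeros_like(g);m[142:235,280:362]=(g[142:235,280:362]>215)*255
cs=np.vstack([c for c in cv2.findContours(m,0,2)[0] if cv2.contourArea(c)>30])
P=np.array([ray("top",p[0],.09)[:2] for p in cs],np.float32)*1000;print(cv2.minAreaRect(P))
E
```

```text
bath [ 527.8 -162.7] [[159.7, -85.8], [210.0, -175.8], [161.5, 94.0], [209.4, 3.7]]
pan [ 528.2 -162.2] [[117.7, -84.8], [89.8, -175.4], [118.3, 93.9], [87.0, 4.2]]
bath s [ 520.8 -161. ] [[159.3, 94.5], [207.8, 4.0], [162.0, -91.7], [190.1, -176.6]]
plate [451.6 141.3] [[45.6, -81.3], [75.0, -165.2], [48.8, 99.7], [75.5, 12.4]]
handtop [448.  140.7] [[21.1, -78.1], [22.6, -165.0], [21.3, 105.1], [23.8, 14.4]]
handtop s [446.2 145.1] [[18.0, 103.7], [19.9, 19.3], [24.1, -58.6], [27.3, -172.6]]
tray [503.2 131.4] [[132.1, -91.6], [211.7, 178.2], [133.5, 89.1], [213.2, -2.2]]
0.11 [0.44831093 0.14181937] [0.43283906 0.15059764]
0.118 [0.44798155 0.14070997] [0.44604071 0.14518887]
0.126 [0.44765217 0.13960057] [0.45924237 0.1397801 ]
((527.4334106445312, -162.56272888183594), (205.61769104003906, 157.1012725830078), 4.18220329284668)
```

Request:
servo_tool([
  {"tx": 0.9, "ty": -0.9, "az": 0.05},
  {"tx": 0.9, "ty": -0.9, "az": 0.045},
  {"tx": 0.9, "ty": -0.9},
  {"tx": 0.9, "ty": -0.9},
  {"tx": 0.9, "ty": -0.9},
  {"tx": 0.9, "ty": -0.9},
  {"tx": 0.9, "ty": -0.9},
  {"tx": 0.9, "ty": -0.9, "jaw": 1},
], squeeze=30)

```text
schema error: expected keys tx, ty, tz, ax, ay, az, jaw
```

Request:
servo_tool([
  {"tx": 0.9, "ty": -0.9, "tz": 0, "ax": 0, "ay": 0, "az": 0.05, "jaw": 1},
  {"tx": 0.9, "ty": -0.9, "tz": 0, "ax": 0, "ay": 0, "az": 0.045, "jaw": 1},
  {"tx": 0.9, "ty": -0.9, "tz": 0, "ax": 0, "ay": 0, "az": 0, "jaw": 1},
  {"tx": 0.9, "ty": -0.9, "tz": 0, "ax": 0, "ay": 0, "az": 0, "jaw": 1},
  {"tx": 0.9, "ty": -0.9, "tz": 0, "ax": 0, "ay": 0, "az": 0, "jaw": 1},
  {"tx": 0.9, "ty": -0.9, "tz": 0, "ax": 0, "ay": 0, "az": 0, "jaw": 1},
  {"tx": 0.9, "ty": -0.9, "tz": 0, "ax": 0, "ay": 0, "az": 0, "jaw": 1},
  {"tx": 0.9, "ty": -0.9, "tz": 0, "ax": 0, "ay": 0, "az": 0, "jaw": 1},
], squeeze=30)

```text
t: 0.77
tcp_pos: [0.4081, -0.3904, 0.2138]
ee_rot: [-3.123, -0.339, 0.0]
force: [0.4, -0.6, 0.3]
finger_gap: 0.0917
grip_force: 0.0
```

Request:
servo_tool([
  {"tx": 0.4, "ty": -1, "tz": 0, "ax": 0, "ay": 0, "az": 0, "jaw": 1},
  {"tx": 0.4, "ty": -1, "tz": 0, "ax": 0, "ay": 0, "az": 0, "jaw": 1},
  {"tx": 0.4, "ty": -1, "tz": 0, "ax": 0, "ay": 0, "az": 0, "jaw": 1},
  {"tx": 0.4, "ty": -1, "tz": 0, "ax": 0, "ay": 0, "az": 0, "jaw": 1},
  {"tx": 0.4, "ty": -1, "tz": 0, "ax": 0, "ay": 0, "az": 0, "jaw": 1},
  {"tx": 0.4, "ty": -1, "tz": 0, "ax": 0, "ay": 0, "az": 0, "jaw": 1},
  {"tx": 0.4, "ty": -1, "tz": 0, "ax": 0, "ay": 0, "az": 0, "jaw": 1},
  {"tx": 0.4, "ty": -1, "tz": 0, "ax": 0, "ay": 0, "az": 0, "jaw": 1},
])

```text
t: 1.43
tcp_pos: [0.4496, -0.1357, 0.2139]
ee_rot: [-3.123, -0.339, 0.0]
force: [0.3, -0.3, 0.2]
finger_gap: 0.0913
grip_force: 0.0
```

Request:
servo_tool([
  {"tx": 0.2, "ty": -1, "tz": 0, "ax": 0, "ay": 0, "az": 0, "jaw": 1},
  {"tx": 0.2, "ty": -1, "tz": 0, "ax": 0, "ay": 0, "az": 0, "jaw": 1},
  {"tx": 0.2, "ty": -1, "tz": 0, "ax": 0, "ay": 0, "az": 0, "jaw": 1},
  {"tx": 0.2, "ty": -1, "tz": 0, "ax": 0, "ay": 0, "az": 0, "jaw": 1},
  {"tx": 0.2, "ty": -1, "tz": 0, "ax": 0, "ay": 0, "az": 0, "jaw": 1},
  {"tx": 0.2, "ty": -0.8, "tz": 0, "ax": 0, "ay": 0, "az": 0, "jaw": 1},
  {"tx": 0.2, "ty": -0.5, "tz": 0, "ax": 0, "ay": 0, "az": 0, "jaw": 1},
  {"tx": 0, "ty": 0, "tz": 0, "ax": 0, "ay": 0, "az": 0, "jaw": 1},
])

```text
t: 2.1
tcp_pos: [0.4502, 0.0586, 0.2139]
ee_rot: [-3.123, -0.343, -0.0]
force: [-0.5, -0.2, -0.2]
finger_gap: 0.0912
grip_force: 0.0
```

Request:
servo_tool([
  {"tx": 0.2, "ty": -0.9, "tz": 0, "ax": 0, "ay": 0, "az": 0, "jaw": 1},
  {"tx": 0.2, "ty": -0.9, "tz": 0, "ax": 0, "ay": 0, "az": 0, "jaw": 1},
  {"tx": 0.17, "ty": -0.9, "tz": 0, "ax": 0, "ay": 0, "az": 0, "jaw": 1},
  {"tx": 0, "ty": 0, "tz": 0.4, "ax": 0, "ay": 0, "az": 0, "jaw": 1},
  {"tx": 0, "ty": 0, "tz": 0.8, "ax": 0, "ay": 0, "az": 0, "jaw": 1},
  {"tx": 0, "ty": 0, "tz": 0.8, "ax": 0, "ay": 0, "az": 0, "jaw": 1},
  {"tx": 0, "ty": 0, "tz": 0.5, "ax": 0, "ay": 0, "az": 0, "jaw": 1},
  {"tx": 0, "ty": 0, "tz": 0, "ax": 0, "ay": 0, "az": 0, "jaw": 1},
])

```text
t: 2.77
tcp_pos: [0.4476, 0.1382, 0.1361]
ee_rot: [3.122, 0.339, -0.008]
force: [-1.7, -1.7, -0.2]
finger_gap: 0.0909
grip_force: 0.0
```

```bash
python3 - <<'E'
from h import *
o=get_obs();print(o["tcp_pos"])
s=read_camera("scene")[:,:,::-1]
cv2.imwrite("pics/g1.png",cv2.resize(s[100:240,230:390],None,fx=4,fy=4,interpolation=cv2.INTER_CUBIC))
print(proj("scene",o["tcp_pos"]))
E
```

```text
[0.44756681 0.13820874 0.13614325]
[301.7085934  148.86334525]
```

View pics/g1.png

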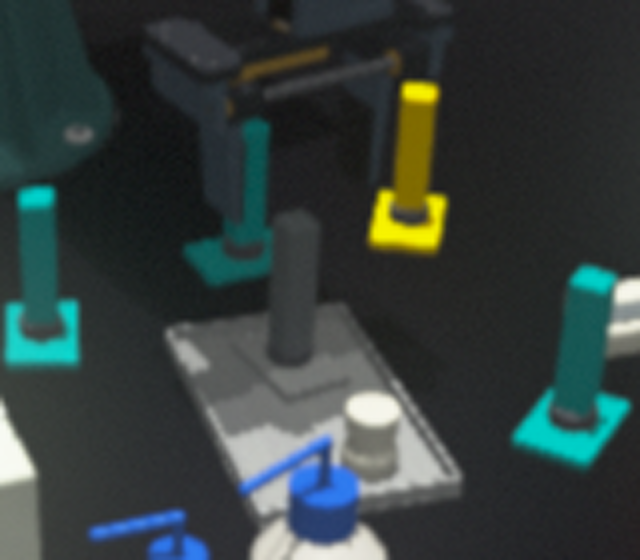

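The fingers straddle the grey handle, whose top is at crop (296,215). I'm going down and closing.

Request:
servo_tool([
  {"tx": 0.07, "ty": -0.1, "tz": 0.7, "ax": 0, "ay": 0, "az": 0, "jaw": 1},
  {"tx": 0, "ty": 0, "tz": 0.7, "ax": 0, "ay": 0, "az": 0, "jaw": 1},
  {"tx": 0, "ty": 0, "tz": 0.6, "ax": 0, "ay": 0, "az": 0, "jaw": 1},
  {"tx": 0, "ty": 0, "tz": 0.4, "ax": 0, "ay": 0, "az": 0, "jaw": 0.2},
  {"tx": 0, "ty": 0, "tz": 0.05, "ax": 0, "ay": 0, "az": 0, "jaw": -0.2},
  {"tx": 0, "ty": 0, "tz": 0, "ax": 0, "ay": 0, "az": 0, "jaw": -0.4},
  {"tx": 0, "ty": 0, "tz": 0, "ax": 0, "ay": 0, "az": 0, "jaw": -0.6},
  {"tx": 0, "ty": 0, "tz": 0, "ax": 0, "ay": 0, "az": 0, "jaw": -1},
], squeeze=40)

```text
t: 3.48
tcp_pos: [0.4518, 0.1427, 0.0667]
ee_rot: [-3.123, -0.339, -0.003]
force: [-0.3, -0.0, 1.0]
finger_gap: 0.0609
grip_force: 0.0
```

Request:
servo_tool([
  {"tx": 0, "ty": 0, "tz": 0, "ax": 0, "ay": 0, "az": 0, "jaw": -1},
  {"tx": 0, "ty": 0, "tz": 0, "ax": 0, "ay": 0, "az": 0, "jaw": -1},
  {"tx": 0, "ty": 0, "tz": 0, "ax": 0, "ay": 0, "az": 0, "jaw": -1},
  {"tx": 0, "ty": 0, "tz": 0, "ax": 0, "ay": 0, "az": 0, "jaw": -1},
  {"tx": 0, "ty": 0, "tz": 0, "ax": 0, "ay": 0, "az": 0, "jaw": -1},
  {"tx": 0, "ty": 0, "tz": 0, "ax": 0, "ay": 0, "az": 0, "jaw": -1},
  {"tx": 0, "ty": 0, "tz": 0, "ax": 0, "ay": 0, "az": 0, "jaw": -1},
  {"tx": 0, "ty": 0, "tz": 0, "ax": 0, "ay": 0, "az": 0, "jaw": -1},
])

```text
t: 4.15
tcp_pos: [0.4509, 0.1425, 0.0655]
ee_rot: [3.123, 0.34, -0.0]
force: [-1.3, -0.2, 3.5]
finger_gap: 0.0239
grip_force: 40.0
```

Request:
servo_tool([
  {"tx": 0, "ty": 0, "tz": -0.3, "ax": 0, "ay": 0, "az": 0, "jaw": -1},
  {"tx": 0, "ty": 0, "tz": -0.8, "ax": 0, "ay": 0, "az": 0, "jaw": -1},
  {"tx": 0, "ty": 0, "tz": -1, "ax": 0, "ay": 0, "az": 0, "jaw": -1},
  {"tx": 0, "ty": 0, "tz": -1, "ax": 0, "ay": 0, "az": 0.03, "jaw": -1},
  {"tx": 0, "ty": 0, "tz": -1, "ax": 0, "ay": 0, "az": 0.03, "jaw": -1},
  {"tx": 0, "ty": 0, "tz": -1, "ax": 0, "ay": 0, "az": 0.03, "jaw": -1},
  {"tx": 0.2, "ty": 0.5, "tz": -0.6, "ax": 0, "ay": 0, "az": 0.003, "jaw": -1},
  {"tx": 0.2, "ty": 0.9, "tz": 0, "ax": 0, "ay": 0, "az": 0, "jaw": -1},
])

```text
t: 4.82
tcp_pos: [0.4676, 0.1026, 0.2411]
ee_rot: [-3.138, -0.113, -0.01]
force: [0.9, 0.5, -2.2]
finger_gap: 0.0241
grip_force: 40.0
```

Request:
servo_tool([
  {"tx": 0.2, "ty": 1, "tz": 0, "ax": 0, "ay": 0, "az": 0, "jaw": -1},
  {"tx": 0.2, "ty": 1, "tz": 0, "ax": 0, "ay": 0, "az": 0, "jaw": -1},
  {"tx": 0.2, "ty": 1, "tz": 0, "ax": 0, "ay": 0, "az": 0, "jaw": -1},
  {"tx": 0.2, "ty": 1, "tz": 0, "ax": 0, "ay": 0, "az": 0, "jaw": -1},
  {"tx": 0.2, "ty": 1, "tz": 0, "ax": 0, "ay": 0, "az": 0, "jaw": -1},
  {"tx": 0.2, "ty": 1, "tz": 0, "ax": 0, "ay": 0, "az": 0, "jaw": -1},
  {"tx": 0.2, "ty": 0.8, "tz": 0, "ax": 0, "ay": 0, "az": 0, "jaw": -1},
  {"tx": 0, "ty": 0, "tz": 0, "ax": 0, "ay": 0, "az": 0, "jaw": -1},
])

```text
t: 5.48
tcp_pos: [0.5229, -0.1023, 0.2369]
ee_rot: [3.139, 0.107, 0.001]
force: [-0.6, 0.5, -3.5]
finger_gap: 0.0239
grip_force: 40.0
```

Request:
servo_tool([
  {"tx": 0, "ty": 0.5, "tz": 0.3, "ax": 0, "ay": 0, "az": 0, "jaw": -1},
  {"tx": 0, "ty": 0.5, "tz": 0.3, "ax": 0, "ay": 0, "az": 0, "jaw": -1},
  {"tx": 0, "ty": 0.11, "tz": 0.2, "ax": 0, "ay": 0, "az": 0, "jaw": -1},
  {"tx": 0, "ty": 0, "tz": 0, "ax": 0, "ay": 0, "az": 0, "jaw": -1},
  {"tx": 0, "ty": 0, "tz": 0, "ax": 0, "ay": 0, "az": 0, "jaw": -1},
  {"tx": 0, "ty": 0, "tz": 0, "ax": 0, "ay": 0, "az": 0, "jaw": -1},
  {"tx": 0, "ty": 0, "tz": 0, "ax": 0, "ay": 0, "az": 0, "jaw": -1},
  {"tx": 0, "ty": 0, "tz": 0, "ax": 0, "ay": 0, "az": 0, "jaw": -1},
])

```text
t: 6.15
tcp_pos: [0.5246, -0.1317, 0.2129]
ee_rot: [3.139, 0.112, 0.001]
force: [0.4, 0.4, -3.5]
finger_gap: 0.0241
grip_force: 40.0
```

```bash
python3 - <<'E'
from h import *
o=get_obs();p=o["tcp_pos"];print(p,o["ee_rot"],o["force"],o["ft_torque"])
s=read_camera("scene")[:,:,::-1];x0,y0,k=140,100,5
im=cv2.resize(s[y0:y0+110,x0:x0+150],None,fx=k,fy=k,interpolation=cv2.INTER_CUBIC)
print(im.shape)
cv2.imwrite("pics/b1.png",im)
t=np.radians(3.9);X=np.array([np.cos(t),np.sin(t),0]);Y=np.array([-np.sin(t),np.cos(t),0])
for a,b in((1,1),(1,-1),(-1,-1),(-1,1)):
  for z in(-.0625,-.0545):
    q=proj("scene",p+X*.038*a+Y*.025*b+[0,0,z]);print(a,b,z,(q-[x0,y0]+.5)*k-.5)
E
```

```text
[ 0.52464252 -0.13174061  0.21291396] [3.13944808e+00 1.11727142e-01 8.96218324e-04] [ 0.35117543  0.43773418 -3.49281975] [ 0.05634051 -0.02990959  0.01854902]
(550, 750, 3)
1 1 -0.0625 [390.09876211 413.54563853]
1 1 -0.0545 [389.00446978 398.40224155]
1 -1 -0.0625 [280.54811358 435.70069639]
1 -1 -0.0545 [278.95478873 420.45486   ]
-1 -1 -0.0625 [242.74818423 351.81441651]
-1 -1 -0.0545 [241.08892188 337.09573006]
-1 1 -0.0625 [346.56512908 331.94201885]
-1 1 -0.0545 [345.35375662 317.32285629]
```

View pics/b1.png

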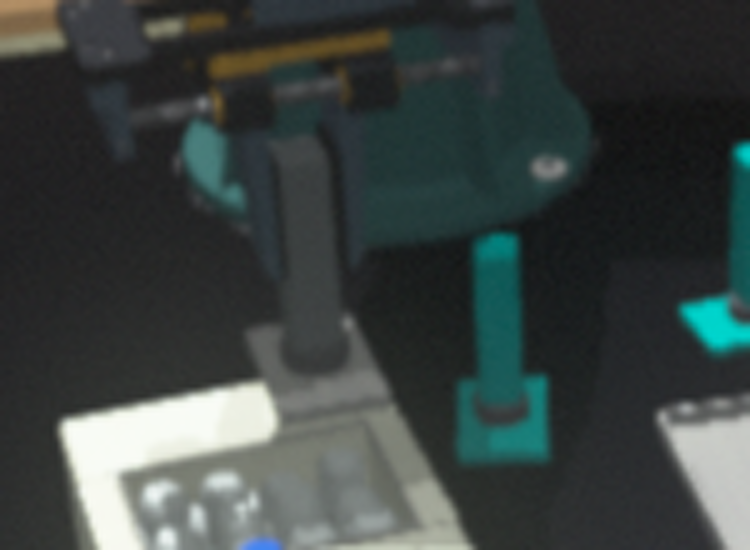

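The plate's top corners are at about (245,333), (350,318), (390,392) and (280,417), within about 2 mm of the prediction. The tamper is held straight. I'm going down over the +y half.

Request:
servo_tool([
  {"tx": 0.03, "ty": 0.13, "tz": 0.4, "ax": 0, "ay": 0, "az": 0, "jaw": -1},
  {"tx": 0, "ty": 0, "tz": 0.5, "ax": 0, "ay": 0, "az": 0, "jaw": -1},
  {"tx": 0, "ty": 0, "tz": 0.3, "ax": 0, "ay": 0, "az": 0, "jaw": -1},
  {"tx": 0, "ty": 0, "tz": 0.15, "ax": 0, "ay": 0, "az": 0, "jaw": -1},
  {"tx": 0, "ty": 0, "tz": 0.05, "ax": 0, "ay": 0, "az": 0, "jaw": -1},
  {"tx": 0, "ty": 0, "tz": 0.05, "ax": 0, "ay": 0, "az": 0, "jaw": -1},
  {"tx": 0, "ty": 0, "tz": 0.05, "ax": 0, "ay": 0, "az": 0, "jaw": -1},
  {"tx": 0, "ty": 0, "tz": 0.05, "ax": 0, "ay": 0, "az": 0, "jaw": -1},
], squeeze=50)

```text
t: 6.87
tcp_pos: [0.526, -0.1362, 0.1663]
ee_rot: [3.139, 0.111, 0.001]
force: [0.2, 0.4, -3.9]
finger_gap: 0.0241
grip_force: 50.0
```

Request:
servo_tool([
  {"tx": 0, "ty": 0, "tz": 0.05, "ax": 0, "ay": 0, "az": 0, "jaw": -1},
  {"tx": 0, "ty": 0, "tz": 0.05, "ax": 0, "ay": 0, "az": 0, "jaw": -1},
  {"tx": 0, "ty": 0, "tz": 0.05, "ax": 0, "ay": 0, "az": 0, "jaw": -1},
  {"tx": 0, "ty": 0, "tz": 0.05, "ax": 0, "ay": 0, "az": 0, "jaw": -1},
  {"tx": 0, "ty": 0, "tz": 0.03, "ax": 0, "ay": 0, "az": 0, "jaw": -1},
  {"tx": 0, "ty": 0, "tz": 0.03, "ax": 0, "ay": 0, "az": 0, "jaw": -1},
  {"tx": 0, "ty": 0, "tz": 0.02, "ax": 0, "ay": 0, "az": 0, "jaw": -1},
  {"tx": 0, "ty": 0, "tz": 0, "ax": 0, "ay": 0, "az": 0, "jaw": -1},
])

```text
t: 7.53
tcp_pos: [0.5256, -0.1361, 0.1574]
ee_rot: [-3.14, -0.111, 0.0]
force: [-0.1, 0.4, -4.8]
finger_gap: 0.0234
grip_force: 50.0
```

Request:
servo_tool([
  {"tx": 0, "ty": 0, "tz": 0.03, "ax": 0, "ay": 0, "az": 0, "jaw": -1},
  {"tx": 0, "ty": 0, "tz": 0.03, "ax": 0, "ay": 0, "az": 0, "jaw": -1},
  {"tx": 0, "ty": 0, "tz": 0.03, "ax": 0, "ay": 0, "az": 0, "jaw": -1},
  {"tx": 0, "ty": 0, "tz": 0.03, "ax": 0, "ay": 0, "az": 0, "jaw": -1},
  {"tx": 0, "ty": 0, "tz": 0.03, "ax": 0, "ay": 0, "az": 0, "jaw": -1},
  {"tx": 0, "ty": 0, "tz": 0.03, "ax": 0, "ay": 0, "az": 0, "jaw": -1},
  {"tx": 0, "ty": 0, "tz": 0.02, "ax": 0, "ay": 0, "az": 0, "jaw": -1},
  {"tx": 0, "ty": 0, "tz": 0, "ax": 0, "ay": 0, "az": 0, "jaw": -1},
])

```text
t: 8.2
tcp_pos: [0.5257, -0.1361, 0.1515]
ee_rot: [3.14, 0.111, 0.0]
force: [0.7, 0.9, -2.9]
finger_gap: 0.0239
grip_force: 50.0
```

Request:
servo_tool([
  {"tx": 0, "ty": 0, "tz": 0.02, "ax": 0, "ay": 0, "az": 0, "jaw": -1},
  {"tx": 0, "ty": 0, "tz": 0.02, "ax": 0, "ay": 0, "az": 0, "jaw": -1},
  {"tx": 0, "ty": 0, "tz": 0.02, "ax": 0, "ay": 0, "az": 0, "jaw": -1},
  {"tx": 0, "ty": 0, "tz": 0.02, "ax": 0, "ay": 0, "az": 0, "jaw": -1},
  {"tx": 0, "ty": 0, "tz": 0.02, "ax": 0, "ay": 0, "az": 0, "jaw": -1},
  {"tx": 0, "ty": 0, "tz": 0.01, "ax": 0, "ay": 0, "az": 0, "jaw": -1},
  {"tx": 0, "ty": 0, "tz": 0, "ax": 0, "ay": 0, "az": 0, "jaw": -1},
  {"tx": 0, "ty": 0, "tz": 0, "ax": 0, "ay": 0, "az": 0, "jaw": -1},
])

```text
t: 8.87
tcp_pos: [0.5257, -0.1361, 0.1482]
ee_rot: [3.14, 0.111, 0.0]
force: [-0.5, 0.4, -0.6]
finger_gap: 0.0243
grip_force: 50.0
```

Request:
servo_tool([
  {"tx": 0, "ty": 0, "tz": 0.01, "ax": 0, "ay": 0, "az": 0, "jaw": -1},
  {"tx": 0, "ty": 0, "tz": 0.01, "ax": 0, "ay": 0, "az": 0, "jaw": -1},
  {"tx": 0, "ty": 0, "tz": 0.01, "ax": 0, "ay": 0, "az": 0, "jaw": -1},
  {"tx": 0, "ty": 0, "tz": 0.01, "ax": 0, "ay": 0, "az": 0, "jaw": -1},
  {"tx": 0, "ty": 0, "tz": 0, "ax": 0, "ay": 0, "az": 0, "jaw": -1},
  {"tx": 0, "ty": 0, "tz": 0, "ax": 0, "ay": 0, "az": 0, "jaw": -1},
  {"tx": 0, "ty": 0, "tz": 0, "ax": 0, "ay": 0, "az": 0, "jaw": -1},
  {"tx": 0, "ty": 0, "tz": 0, "ax": 0, "ay": 0, "az": 0, "jaw": -1},
])

```text
t: 9.53
tcp_pos: [0.5257, -0.136, 0.1471]
ee_rot: [3.14, 0.111, 0.0]
force: [-1.3, -0.3, -0.8]
finger_gap: 0.024
grip_force: 50.0
```

Request:
servo_tool([
  {"tx": 0, "ty": 0, "tz": 0.01, "ax": 0, "ay": 0, "az": 0, "jaw": -1},
  {"tx": 0, "ty": 0, "tz": 0.01, "ax": 0, "ay": 0, "az": 0, "jaw": -1},
  {"tx": 0, "ty": 0, "tz": 0.01, "ax": 0, "ay": 0, "az": 0, "jaw": -1},
  {"tx": 0, "ty": 0, "tz": 0.01, "ax": 0, "ay": 0, "az": 0, "jaw": -1},
  {"tx": 0, "ty": 0, "tz": 0, "ax": 0, "ay": 0, "az": 0, "jaw": -1},
  {"tx": 0, "ty": 0, "tz": 0, "ax": 0, "ay": 0, "az": 0, "jaw": -1},
  {"tx": 0, "ty": 0, "tz": 0, "ax": 0, "ay": 0, "az": 0, "jaw": -1},
  {"tx": 0, "ty": 0, "tz": 0, "ax": 0, "ay": 0, "az": 0, "jaw": -1},
])

```text
t: 10.2
tcp_pos: [0.5257, -0.1361, 0.1458]
ee_rot: [-3.14, -0.111, -0.0]
force: [-0.5, 0.3, -0.4]
finger_gap: 0.0239
grip_force: 50.0
```

Request:
servo_tool([
  {"tx": 0, "ty": 0, "tz": 0.01, "ax": 0, "ay": 0, "az": 0, "jaw": -1},
  {"tx": 0, "ty": 0, "tz": 0.01, "ax": 0, "ay": 0, "az": 0, "jaw": -1},
  {"tx": 0, "ty": 0, "tz": 0.01, "ax": 0, "ay": 0, "az": 0, "jaw": -1},
  {"tx": 0, "ty": 0, "tz": 0.01, "ax": 0, "ay": 0, "az": 0, "jaw": -1},
  {"tx": 0, "ty": 0, "tz": 0, "ax": 0, "ay": 0, "az": 0, "jaw": -1},
  {"tx": 0, "ty": 0, "tz": 0, "ax": 0, "ay": 0, "az": 0, "jaw": -1},
  {"tx": 0, "ty": 0, "tz": 0, "ax": 0, "ay": 0, "az": 0, "jaw": -1},
  {"tx": 0, "ty": 0, "tz": 0, "ax": 0, "ay": 0, "az": 0, "jaw": -1},
])

```text
t: 10.87
tcp_pos: [0.5257, -0.136, 0.1446]
ee_rot: [3.14, 0.111, -0.0]
force: [0.4, 0.4, 0.0]
finger_gap: 0.0242
grip_force: 50.0
```

Request:
servo_tool([
  {"tx": 0, "ty": 0, "tz": 0.01, "ax": 0, "ay": 0, "az": 0, "jaw": -1},
  {"tx": 0, "ty": 0, "tz": 0.01, "ax": 0, "ay": 0, "az": 0, "jaw": -1},
  {"tx": 0, "ty": 0, "tz": 0.01, "ax": 0, "ay": 0, "az": 0, "jaw": -1},
  {"tx": 0, "ty": 0, "tz": 0.01, "ax": 0, "ay": 0, "az": 0, "jaw": -1},
  {"tx": 0, "ty": 0, "tz": 0, "ax": 0, "ay": 0, "az": 0, "jaw": -1},
  {"tx": 0, "ty": 0, "tz": 0, "ax": 0, "ay": 0, "az": 0, "jaw": -1},
  {"tx": 0, "ty": 0, "tz": 0, "ax": 0, "ay": 0, "az": 0, "jaw": -1},
  {"tx": 0, "ty": 0, "tz": 0, "ax": 0, "ay": 0, "az": 0, "jaw": -1},
])

```text
t: 11.53
tcp_pos: [0.5257, -0.1361, 0.1434]
ee_rot: [3.14, 0.111, 0.0]
force: [-0.5, 0.1, 1.1]
finger_gap: 0.024
grip_force: 50.0
```

Request:
servo_tool([
  {"tx": 0, "ty": 0, "tz": 0.01, "ax": 0, "ay": 0, "az": 0, "jaw": -1},
  {"tx": 0, "ty": 0, "tz": 0.01, "ax": 0, "ay": 0, "az": 0, "jaw": -1},
  {"tx": 0, "ty": 0, "tz": 0.01, "ax": 0, "ay": 0, "az": 0, "jaw": -1},
  {"tx": 0, "ty": 0, "tz": 0.005, "ax": 0, "ay": 0, "az": 0, "jaw": -1},
  {"tx": 0, "ty": 0, "tz": 0, "ax": 0, "ay": 0, "az": 0, "jaw": -1},
  {"tx": 0, "ty": 0, "tz": 0, "ax": 0, "ay": 0, "az": 0, "jaw": -1},
  {"tx": 0, "ty": 0, "tz": 0, "ax": 0, "ay": 0, "az": 0, "jaw": -1},
  {"tx": 0, "ty": 0, "tz": 0, "ax": 0, "ay": 0, "az": 0, "jaw": -1},
])

```text
t: 12.2
tcp_pos: [0.5257, -0.1361, 0.1424]
ee_rot: [3.14, 0.111, 0.0]
force: [-0.3, 0.6, 0.8]
finger_gap: 0.024
grip_force: 50.0
```

Request:
servo_tool([
  {"tx": 0, "ty": 0, "tz": 0.01, "ax": 0, "ay": 0, "az": 0, "jaw": -1},
  {"tx": 0, "ty": 0, "tz": 0.01, "ax": 0, "ay": 0, "az": 0, "jaw": -1},
  {"tx": 0, "ty": 0, "tz": 0.01, "ax": 0, "ay": 0, "az": 0, "jaw": -1},
  {"tx": 0, "ty": 0, "tz": 0.005, "ax": 0, "ay": 0, "az": 0, "jaw": -1},
  {"tx": 0, "ty": 0, "tz": 0, "ax": 0, "ay": 0, "az": 0, "jaw": -1},
  {"tx": 0, "ty": 0, "tz": 0, "ax": 0, "ay": 0, "az": 0, "jaw": -1},
  {"tx": 0, "ty": 0, "tz": 0, "ax": 0, "ay": 0, "az": 0, "jaw": -1},
  {"tx": 0, "ty": 0, "tz": 0, "ax": 0, "ay": 0, "az": 0, "jaw": -1},
])

```text
t: 12.87
tcp_pos: [0.5257, -0.1361, 0.1413]
ee_rot: [-3.14, -0.111, -0.0]
force: [-1.0, -0.0, 1.5]
finger_gap: 0.0244
grip_force: 50.0
```

Request:
servo_tool([
  {"tx": 0, "ty": 0, "tz": 0.01, "ax": 0, "ay": 0, "az": 0, "jaw": -1},
  {"tx": 0, "ty": 0, "tz": 0.01, "ax": 0, "ay": 0, "az": 0, "jaw": -1},
  {"tx": 0, "ty": 0, "tz": 0.01, "ax": 0, "ay": 0, "az": 0, "jaw": -1},
  {"tx": 0, "ty": 0, "tz": 0.005, "ax": 0, "ay": 0, "az": 0, "jaw": -1},
  {"tx": 0, "ty": 0, "tz": 0, "ax": 0, "ay": 0, "az": 0, "jaw": -1},
  {"tx": 0, "ty": 0, "tz": 0, "ax": 0, "ay": 0, "az": 0, "jaw": -1},
  {"tx": 0, "ty": 0, "tz": 0, "ax": 0, "ay": 0, "az": 0, "jaw": -1},
  {"tx": 0, "ty": 0, "tz": 0, "ax": 0, "ay": 0, "az": 0, "jaw": -1},
])

```text
t: 13.53
tcp_pos: [0.5257, -0.1361, 0.1403]
ee_rot: [3.14, 0.111, 0.0]
force: [-0.6, 1.1, 2.8]
finger_gap: 0.024
grip_force: 50.0
```

Request:
servo_tool([
  {"tx": 0, "ty": 0, "tz": 0.01, "ax": 0, "ay": 0, "az": 0, "jaw": -1},
  {"tx": 0, "ty": 0, "tz": 0.01, "ax": 0, "ay": 0, "az": 0, "jaw": -1},
  {"tx": 0, "ty": 0, "tz": 0.01, "ax": 0, "ay": 0, "az": 0, "jaw": -1},
  {"tx": 0, "ty": 0, "tz": 0, "ax": 0, "ay": 0, "az": 0, "jaw": -1},
  {"tx": 0, "ty": 0, "tz": 0, "ax": 0, "ay": 0, "az": 0, "jaw": -1},
  {"tx": 0, "ty": 0, "tz": 0, "ax": 0, "ay": 0, "az": 0, "jaw": -1},
  {"tx": 0, "ty": 0, "tz": 0, "ax": 0, "ay": 0, "az": 0, "jaw": -1},
  {"tx": 0, "ty": 0, "tz": 0, "ax": 0, "ay": 0, "az": 0, "jaw": -1},
])

```text
t: 14.2
tcp_pos: [0.5257, -0.1361, 0.1394]
ee_rot: [3.14, 0.111, 0.0]
force: [0.4, 0.7, 2.5]
finger_gap: 0.0242
grip_force: 50.0
```

Request:
servo_tool([
  {"tx": 0, "ty": 0, "tz": 0.01, "ax": 0, "ay": 0, "az": 0, "jaw": -1},
  {"tx": 0, "ty": 0, "tz": 0.01, "ax": 0, "ay": 0, "az": 0, "jaw": -1},
  {"tx": 0, "ty": 0, "tz": 0.01, "ax": 0, "ay": 0, "az": 0, "jaw": -1},
  {"tx": 0, "ty": 0, "tz": 0, "ax": 0, "ay": 0, "az": 0, "jaw": -1},
  {"tx": 0, "ty": 0, "tz": 0, "ax": 0, "ay": 0, "az": 0, "jaw": -1},
  {"tx": 0, "ty": 0, "tz": 0, "ax": 0, "ay": 0, "az": 0, "jaw": -1},
  {"tx": 0, "ty": 0, "tz": 0, "ax": 0, "ay": 0, "az": 0, "jaw": -1},
  {"tx": 0, "ty": 0, "tz": 0, "ax": 0, "ay": 0, "az": 0, "jaw": -1},
])

```text
t: 14.87
tcp_pos: [0.5257, -0.1361, 0.1385]
ee_rot: [3.14, 0.111, 0.0]
force: [-1.1, 0.2, 2.4]
finger_gap: 0.0237
grip_force: 50.0
```

Request:
servo_tool([
  {"tx": 0, "ty": 0, "tz": 0.01, "ax": 0, "ay": 0, "az": 0, "jaw": -1},
  {"tx": 0, "ty": 0, "tz": 0.01, "ax": 0, "ay": 0, "az": 0, "jaw": -1},
  {"tx": 0, "ty": 0, "tz": 0.01, "ax": 0, "ay": 0, "az": 0, "jaw": -1},
  {"tx": 0, "ty": 0, "tz": 0, "ax": 0, "ay": 0, "az": 0, "jaw": -1},
  {"tx": 0, "ty": 0, "tz": 0, "ax": 0, "ay": 0, "az": 0, "jaw": -1},
  {"tx": 0, "ty": 0, "tz": 0, "ax": 0, "ay": 0, "az": 0, "jaw": -1},
  {"tx": 0, "ty": 0, "tz": 0, "ax": 0, "ay": 0, "az": 0, "jaw": -1},
  {"tx": 0, "ty": 0, "tz": 0, "ax": 0, "ay": 0, "az": 0, "jaw": -1},
])

```text
t: 15.53
tcp_pos: [0.5257, -0.1361, 0.1378]
ee_rot: [3.14, 0.111, 0.0]
force: [-1.3, 1.3, 6.2]
finger_gap: 0.0244
grip_force: 50.0
```

Request:
servo_tool([
  {"tx": 0, "ty": 0, "tz": 0.01, "ax": 0, "ay": 0, "az": 0, "jaw": -1},
  {"tx": 0, "ty": 0, "tz": 0.005, "ax": 0, "ay": 0, "az": 0, "jaw": -1},
  {"tx": 0, "ty": 0, "tz": 0, "ax": 0, "ay": 0, "az": 0, "jaw": -1},
  {"tx": 0, "ty": 0, "tz": 0, "ax": 0, "ay": 0, "az": 0, "jaw": -1},
  {"tx": 0, "ty": 0, "tz": 0, "ax": 0, "ay": 0, "az": 0, "jaw": -1},
  {"tx": 0, "ty": 0, "tz": 0, "ax": 0, "ay": 0, "az": 0, "jaw": -1},
  {"tx": 0, "ty": 0, "tz": 0, "ax": 0, "ay": 0, "az": 0, "jaw": -1},
  {"tx": 0, "ty": 0, "tz": 0, "ax": 0, "ay": 0, "az": 0, "jaw": -1},
])

```text
t: 16.2
tcp_pos: [0.5258, -0.1361, 0.1375]
ee_rot: [3.14, 0.111, 0.0]
force: [-3.1, 1.5, 9.3]
finger_gap: 0.0238
grip_force: 50.0
```

Request:
servo_tool([
  {"tx": 0, "ty": 0, "tz": 0.01, "ax": 0, "ay": 0, "az": 0, "jaw": -1},
  {"tx": 0, "ty": 0, "tz": 0.005, "ax": 0, "ay": 0, "az": 0, "jaw": -1},
  {"tx": 0, "ty": 0, "tz": 0, "ax": 0, "ay": 0, "az": 0, "jaw": -1},
  {"tx": 0, "ty": 0, "tz": 0, "ax": 0, "ay": 0, "az": 0, "jaw": -1},
  {"tx": 0, "ty": 0, "tz": 0, "ax": 0, "ay": 0, "az": 0, "jaw": -1},
  {"tx": 0, "ty": 0, "tz": 0, "ax": 0, "ay": 0, "az": 0, "jaw": -1},
  {"tx": 0, "ty": 0, "tz": 0, "ax": 0, "ay": 0, "az": 0, "jaw": -1},
  {"tx": 0, "ty": 0, "tz": 0, "ax": 0, "ay": 0, "az": 0, "jaw": -1},
])

```text
t: 16.87
tcp_pos: [0.5258, -0.1361, 0.1373]
ee_rot: [3.14, 0.111, 0.0]
force: [-3.8, 2.0, 13.8]
finger_gap: 0.0237
grip_force: 50.0
```

```bash
python3 - <<'E'
from h import *
o=get_obs();print({k:np.round(o[k],4) for k in("tcp_pos","ee_rot","force","ft_torque")})
E
```

```text
{'tcp_pos': array([ 0.5258, -0.1361,  0.1373]), 'ee_rot': array([3.1396e+00, 1.1070e-01, 2.0000e-04]), 'force': array([-3.7647,  1.954 , 13.7891]), 'ft_torque': array([0.3765, 0.8543, 0.0526])}
```

Request:
servo_tool([
  {"tx": 0, "ty": 0, "tz": 0.005, "ax": 0, "ay": 0, "az": 0, "jaw": -1},
  {"tx": 0, "ty": 0, "tz": 0.002, "ax": 0, "ay": 0, "az": 0, "jaw": -1},
  {"tx": 0, "ty": 0, "tz": 0, "ax": 0, "ay": 0, "az": 0, "jaw": -1},
  {"tx": 0, "ty": 0, "tz": 0, "ax": 0, "ay": 0, "az": 0, "jaw": -1},
  {"tx": 0, "ty": 0, "tz": 0, "ax": 0, "ay": 0, "az": 0, "jaw": -1},
  {"tx": 0, "ty": 0, "tz": 0, "ax": 0, "ay": 0, "az": 0, "jaw": -1},
  {"tx": 0, "ty": 0, "tz": 0, "ax": 0, "ay": 0, "az": 0, "jaw": -1},
  {"tx": 0, "ty": 0, "tz": 0, "ax": 0, "ay": 0, "az": 0, "jaw": -1},
])

```text
t: 17.53
tcp_pos: [0.5258, -0.1361, 0.1371]
ee_rot: [-3.14, -0.111, -0.0]
force: [-3.7, 2.6, 16.4]
finger_gap: 0.0237
grip_force: 50.0
```

```bash
python3 - <<'E'
from h import *
o=get_obs();print({k:np.round(o[k],5) for k in("tcp_pos","ee_rot","force","ft_torque")})
E
```

```text
{'tcp_pos': array([ 0.52583, -0.13608,  0.13715]), 'ee_rot': array([-3.13962e+00, -1.10620e-01, -1.50000e-04]), 'force': array([-3.73595,  2.59806, 16.42751]), 'ft_torque': array([ 0.43324,  0.98112, -0.01158])}
```

Request:
servo_tool([
  {"tx": 0, "ty": 0, "tz": -0.2, "ax": 0, "ay": 0, "az": 0, "jaw": -1},
  {"tx": 0, "ty": 0, "tz": -0.5, "ax": 0, "ay": 0, "az": 0, "jaw": -1},
  {"tx": 0, "ty": 0, "tz": -0.5, "ax": 0, "ay": 0, "az": 0, "jaw": -1},
  {"tx": 0, "ty": 0.3, "tz": 0, "ax": 0, "ay": 0, "az": 0, "jaw": -1},
  {"tx": 0, "ty": 0.6, "tz": 0, "ax": 0, "ay": 0, "az": 0, "jaw": -1},
  {"tx": 0, "ty": 0.6, "tz": 0, "ax": 0, "ay": 0, "az": 0, "jaw": -1},
  {"tx": 0, "ty": 0.28, "tz": 0, "ax": 0, "ay": 0, "az": 0, "jaw": -1},
  {"tx": 0, "ty": 0, "tz": 0, "ax": 0, "ay": 0, "az": 0, "jaw": -1},
])

```text
t: 18.2
tcp_pos: [0.5291, -0.1908, 0.1717]
ee_rot: [-3.14, -0.108, 0.001]
force: [-0.1, 0.5, -3.9]
finger_gap: 0.0239
grip_force: 50.0
```

Request:
servo_tool([
  {"tx": 0, "ty": 0, "tz": 0.1, "ax": 0, "ay": 0, "az": 0, "jaw": -1},
  {"tx": 0, "ty": 0, "tz": 0.2, "ax": 0, "ay": 0, "az": 0, "jaw": -1},
  {"tx": 0, "ty": 0, "tz": 0.06, "ax": 0, "ay": 0, "az": 0, "jaw": -1},
  {"tx": 0, "ty": 0, "tz": 0.04, "ax": 0, "ay": 0, "az": 0, "jaw": -1},
  {"tx": 0, "ty": 0, "tz": 0.04, "ax": 0, "ay": 0, "az": 0, "jaw": -1},
  {"tx": 0, "ty": 0, "tz": 0.04, "ax": 0, "ay": 0, "az": 0, "jaw": -1},
  {"tx": 0, "ty": 0, "tz": 0.04, "ax": 0, "ay": 0, "az": 0, "jaw": -1},
  {"tx": 0, "ty": 0, "tz": 0.04, "ax": 0, "ay": 0, "az": 0, "jaw": -1},
])

```text
t: 18.87
tcp_pos: [0.5295, -0.1893, 0.1557]
ee_rot: [3.14, 0.111, 0.0]
force: [0.6, -0.2, -3.3]
finger_gap: 0.0239
grip_force: 50.0
```

Request:
servo_tool([
  {"tx": 0, "ty": 0, "tz": 0.036, "ax": 0, "ay": 0, "az": 0, "jaw": -1},
  {"tx": 0, "ty": 0, "tz": 0.036, "ax": 0, "ay": 0, "az": 0, "jaw": -1},
  {"tx": 0, "ty": 0, "tz": 0.036, "ax": 0, "ay": 0, "az": 0, "jaw": -1},
  {"tx": 0, "ty": 0, "tz": 0.036, "ax": 0, "ay": 0, "az": 0, "jaw": -1},
  {"tx": 0, "ty": 0, "tz": 0.036, "ax": 0, "ay": 0, "az": 0, "jaw": -1},
  {"tx": 0, "ty": 0, "tz": 0.036, "ax": 0, "ay": 0, "az": 0, "jaw": -1},
  {"tx": 0, "ty": 0, "tz": 0.036, "ax": 0, "ay": 0, "az": 0, "jaw": -1},
  {"tx": 0, "ty": 0, "tz": 0.03, "ax": 0, "ay": 0, "az": 0, "jaw": -1},
])

```text
t: 19.53
tcp_pos: [0.5295, -0.1894, 0.1473]
ee_rot: [3.14, 0.111, 0.0]
force: [-0.9, 1.2, 1.9]
finger_gap: 0.0236
grip_force: 50.0
```

Request:
servo_tool([
  {"tx": 0, "ty": 0, "tz": 0.03, "ax": 0, "ay": 0, "az": 0, "jaw": -1},
  {"tx": 0, "ty": 0, "tz": 0.03, "ax": 0, "ay": 0, "az": 0, "jaw": -1},
  {"tx": 0, "ty": 0, "tz": 0.03, "ax": 0, "ay": 0, "az": 0, "jaw": -1},
  {"tx": 0, "ty": 0, "tz": 0.03, "ax": 0, "ay": 0, "az": 0, "jaw": -1},
  {"tx": 0, "ty": 0, "tz": 0.03, "ax": 0, "ay": 0, "az": 0, "jaw": -1},
  {"tx": 0, "ty": 0, "tz": 0.03, "ax": 0, "ay": 0, "az": 0, "jaw": -1},
  {"tx": 0, "ty": 0, "tz": 0.02, "ax": 0, "ay": 0, "az": 0, "jaw": -1},
  {"tx": 0, "ty": 0, "tz": 0, "ax": 0, "ay": 0, "az": 0, "jaw": -1},
])

```text
t: 20.2
tcp_pos: [0.5295, -0.1894, 0.1411]
ee_rot: [3.14, 0.111, 0.0]
force: [-1.1, 0.4, 1.1]
finger_gap: 0.0238
grip_force: 50.0
```

Next, 2 mm slowly, and then small steps.

Request:
servo_tool([
  {"tx": 0, "ty": 0, "tz": 0.015, "ax": 0, "ay": 0, "az": 0, "jaw": -1},
  {"tx": 0, "ty": 0, "tz": 0.015, "ax": 0, "ay": 0, "az": 0, "jaw": -1},
  {"tx": 0, "ty": 0, "tz": 0.015, "ax": 0, "ay": 0, "az": 0, "jaw": -1},
  {"tx": 0, "ty": 0, "tz": 0.015, "ax": 0, "ay": 0, "az": 0, "jaw": -1},
  {"tx": 0, "ty": 0, "tz": 0.015, "ax": 0, "ay": 0, "az": 0, "jaw": -1},
  {"tx": 0, "ty": 0, "tz": 0, "ax": 0, "ay": 0, "az": 0, "jaw": -1},
  {"tx": 0, "ty": 0, "tz": 0, "ax": 0, "ay": 0, "az": 0, "jaw": -1},
  {"tx": 0, "ty": 0, "tz": 0, "ax": 0, "ay": 0, "az": 0, "jaw": -1},
])

```text
t: 20.87
tcp_pos: [0.5294, -0.1893, 0.139]
ee_rot: [3.14, 0.111, 0.0]
force: [-0.5, 0.7, 1.7]
finger_gap: 0.024
grip_force: 50.0
```

Request:
servo_tool([
  {"tx": 0, "ty": 0, "tz": 0.01, "ax": 0, "ay": 0, "az": 0, "jaw": -1},
  {"tx": 0, "ty": 0, "tz": 0.01, "ax": 0, "ay": 0, "az": 0, "jaw": -1},
  {"tx": 0, "ty": 0, "tz": 0.01, "ax": 0, "ay": 0, "az": 0, "jaw": -1},
  {"tx": 0, "ty": 0, "tz": 0.01, "ax": 0, "ay": 0, "az": 0, "jaw": -1},
  {"tx": 0, "ty": 0, "tz": 0, "ax": 0, "ay": 0, "az": 0, "jaw": -1},
  {"tx": 0, "ty": 0, "tz": 0, "ax": 0, "ay": 0, "az": 0, "jaw": -1},
  {"tx": 0, "ty": 0, "tz": 0, "ax": 0, "ay": 0, "az": 0, "jaw": -1},
  {"tx": 0, "ty": 0, "tz": 0, "ax": 0, "ay": 0, "az": 0, "jaw": -1},
])

```text
t: 21.53
tcp_pos: [0.5295, -0.1894, 0.1378]
ee_rot: [3.14, 0.111, 0.0]
force: [-0.8, -0.1, 5.2]
finger_gap: 0.0235
grip_force: 50.0
```

Request:
servo_tool([
  {"tx": 0, "ty": 0, "tz": 0.01, "ax": 0, "ay": 0, "az": 0, "jaw": -1},
  {"tx": 0, "ty": 0, "tz": 0.01, "ax": 0, "ay": 0, "az": 0, "jaw": -1},
  {"tx": 0, "ty": 0, "tz": 0, "ax": 0, "ay": 0, "az": 0, "jaw": -1},
  {"tx": 0, "ty": 0, "tz": 0, "ax": 0, "ay": 0, "az": 0, "jaw": -1},
  {"tx": 0, "ty": 0, "tz": 0, "ax": 0, "ay": 0, "az": 0, "jaw": -1},
  {"tx": 0, "ty": 0, "tz": 0, "ax": 0, "ay": 0, "az": 0, "jaw": -1},
  {"tx": 0, "ty": 0, "tz": 0, "ax": 0, "ay": 0, "az": 0, "jaw": -1},
  {"tx": 0, "ty": 0, "tz": 0, "ax": 0, "ay": 0, "az": 0, "jaw": -1},
])

```text
t: 22.2
tcp_pos: [0.5295, -0.1894, 0.1375]
ee_rot: [3.14, 0.111, 0.0]
force: [-3.6, -0.6, 9.3]
finger_gap: 0.0243
grip_force: 50.0
```

Request:
servo_tool([
  {"tx": 0, "ty": 0, "tz": 0.01, "ax": 0, "ay": 0, "az": 0, "jaw": -1},
  {"tx": 0, "ty": 0, "tz": 0.01, "ax": 0, "ay": 0, "az": 0, "jaw": -1},
  {"tx": 0, "ty": 0, "tz": 0, "ax": 0, "ay": 0, "az": 0, "jaw": -1},
  {"tx": 0, "ty": 0, "tz": 0, "ax": 0, "ay": 0, "az": 0, "jaw": -1},
  {"tx": 0, "ty": 0, "tz": 0, "ax": 0, "ay": 0, "az": 0, "jaw": -1},
  {"tx": 0, "ty": 0, "tz": 0, "ax": 0, "ay": 0, "az": 0, "jaw": -1},
  {"tx": 0, "ty": 0, "tz": 0, "ax": 0, "ay": 0, "az": 0, "jaw": -1},
  {"tx": 0, "ty": 0, "tz": 0, "ax": 0, "ay": 0, "az": 0, "jaw": -1},
])

```text
t: 22.87
tcp_pos: [0.5296, -0.1894, 0.1372]
ee_rot: [3.14, 0.111, 0.0]
force: [-4.9, 0.8, 13.8]
finger_gap: 0.0238
grip_force: 50.0
```

```bash
python3 - <<'E'
from h import *
o=get_obs();print({k:np.round(o[k],5) for k in("tcp_pos","ee_rot","force","ft_torque")})
E
```

```text
{'tcp_pos': array([ 0.52959, -0.18942,  0.13721]), 'ee_rot': array([3.13955e+00, 1.10780e-01, 1.90000e-04]), 'force': array([-4.85412,  0.82036, 13.78711]), 'ft_torque': array([0.30132, 1.04707, 0.02343])}
```

Request:
servo_tool([
  {"tx": 0, "ty": 0, "tz": -0.04, "ax": 0, "ay": 0, "az": 0, "jaw": -1},
  {"tx": 0, "ty": 0, "tz": 0, "ax": 0, "ay": -0.005, "az": 0, "jaw": -1},
  {"tx": 0, "ty": 0, "tz": 0.01, "ax": 0, "ay": 0, "az": 0, "jaw": -1},
  {"tx": 0, "ty": 0, "tz": 0.01, "ax": 0, "ay": 0, "az": 0, "jaw": -1},
  {"tx": 0, "ty": 0, "tz": 0.01, "ax": 0, "ay": 0, "az": 0, "jaw": -1},
  {"tx": 0, "ty": 0, "tz": 0, "ax": 0, "ay": 0, "az": 0, "jaw": -1},
  {"tx": 0, "ty": 0, "tz": 0, "ax": 0, "ay": 0, "az": 0, "jaw": -1},
  {"tx": 0, "ty": 0, "tz": 0, "ax": 0, "ay": 0, "az": 0, "jaw": -1},
])

```text
t: 23.53
tcp_pos: [0.5298, -0.1894, 0.1374]
ee_rot: [3.139, 0.111, -0.011]
force: [-1.8, 1.1, 12.4]
finger_gap: 0.0239
grip_force: 50.0
```

```bash
cat > o.py <<'E'
from h import *
o=get_obs();print({k:np.round(o[k],5) for k in("tcp_pos","ee_rot","force","ft_torque")})
E
python3 o.py
```

```text
{'tcp_pos': array([ 0.52985, -0.18944,  0.1374 ]), 'ee_rot': array([ 3.13911,  0.1106 , -0.01145]), 'force': array([-1.8353 ,  1.07479, 12.3845 ]), 'ft_torque': array([ 0.23216,  0.26829, -0.00325])}
```

Request:
servo_tool([
  {"tx": 0, "ty": 0, "tz": 0.007, "ax": 0, "ay": -0.001, "az": 0, "jaw": -1},
  {"tx": 0, "ty": 0, "tz": 0.003, "ax": 0, "ay": 0, "az": 0, "jaw": -1},
  {"tx": 0, "ty": 0, "tz": 0, "ax": 0, "ay": 0, "az": 0, "jaw": -1},
  {"tx": 0, "ty": 0, "tz": 0, "ax": 0, "ay": 0, "az": 0, "jaw": -1},
  {"tx": 0, "ty": 0, "tz": 0, "ax": 0, "ay": 0, "az": 0, "jaw": -1},
  {"tx": 0, "ty": 0, "tz": 0, "ax": 0, "ay": 0, "az": 0, "jaw": -1},
  {"tx": 0, "ty": 0, "tz": 0, "ax": 0, "ay": 0, "az": 0, "jaw": -1},
  {"tx": 0, "ty": 0, "tz": 0, "ax": 0, "ay": 0, "az": 0, "jaw": -1},
])

```text
t: 24.2
tcp_pos: [0.53, -0.1895, 0.1373]
ee_rot: [3.139, 0.111, -0.013]
force: [-3.0, 0.2, 14.7]
finger_gap: 0.0239
grip_force: 50.0
```

```bash
python3 o.py
```

```text
{'tcp_pos': array([ 0.53004, -0.18952,  0.1373 ]), 'ee_rot': array([ 3.1389 ,  0.11051, -0.01329]), 'force': array([-3.02347,  0.16367, 14.67619]), 'ft_torque': array([ 0.26344,  0.28476, -0.13641])}
```

Request:
servo_tool([
  {"tx": 0, "ty": 0, "tz": -0.05, "ax": 0, "ay": 0, "az": 0, "jaw": -1},
  {"tx": 0, "ty": 0, "tz": 0, "ax": 0.004, "ay": 0, "az": 0, "jaw": -1},
  {"tx": 0, "ty": 0, "tz": 0.02, "ax": 0, "ay": 0, "az": 0, "jaw": -1},
  {"tx": 0, "ty": 0, "tz": 0.01, "ax": 0, "ay": 0, "az": 0, "jaw": -1},
  {"tx": 0, "ty": 0, "tz": 0.01, "ax": 0, "ay": 0, "az": 0, "jaw": -1},
  {"tx": 0, "ty": 0, "tz": 0.007, "ax": 0, "ay": 0, "az": 0, "jaw": -1},
  {"tx": 0, "ty": 0, "tz": 0, "ax": 0, "ay": 0, "az": 0, "jaw": -1},
  {"tx": 0, "ty": 0, "tz": 0, "ax": 0, "ay": 0, "az": 0, "jaw": -1},
])

```text
t: 24.87
tcp_pos: [0.53, -0.1896, 0.1373]
ee_rot: [-3.134, -0.11, 0.014]
force: [-4.0, 0.1, 14.2]
finger_gap: 0.0241
grip_force: 50.0
```

```bash
python3 o.py
```

```text
{'tcp_pos': array([ 0.52996, -0.18965,  0.13732]), 'ee_rot': array([-3.13411, -0.11048,  0.01373]), 'force': array([-3.98691,  0.11241, 14.1865 ]), 'ft_torque': array([-0.19521,  0.24665, -0.03025])}
```

Request:
servo_tool([
  {"tx": 0, "ty": 0, "tz": -0.15, "ax": 0, "ay": 0, "az": 0, "jaw": -1},
  {"tx": 0, "ty": 0, "tz": -0.2, "ax": -0.002, "ay": 0, "az": 0, "jaw": -1},
  {"tx": 0, "ty": -0.5, "tz": 0, "ax": 0, "ay": 0, "az": 0, "jaw": -1},
  {"tx": 0, "ty": -0.8, "tz": 0, "ax": 0, "ay": 0, "az": 0, "jaw": -1},
  {"tx": 0, "ty": -0.48, "tz": 0, "ax": 0, "ay": 0, "az": 0, "jaw": -1},
  {"tx": 0, "ty": 0, "tz": 0, "ax": 0, "ay": 0, "az": 0, "jaw": -1},
  {"tx": 0, "ty": 0, "tz": 0.15, "ax": 0, "ay": 0, "az": 0, "jaw": -1},
  {"tx": 0, "ty": 0, "tz": 0.1, "ax": 0, "ay": 0, "az": 0, "jaw": -1},
])

```text
t: 25.53
tcp_pos: [0.5256, -0.1359, 0.1394]
ee_rot: [-3.137, -0.112, 0.015]
force: [0.5, 1.2, -2.7]
finger_gap: 0.0237
grip_force: 50.0
```

Request:
servo_tool([
  {"tx": 0, "ty": 0, "tz": 0.015, "ax": 0, "ay": 0, "az": 0, "jaw": -1},
  {"tx": 0, "ty": 0, "tz": 0.015, "ax": 0, "ay": 0, "az": 0, "jaw": -1},
  {"tx": 0, "ty": 0, "tz": 0.015, "ax": 0, "ay": 0, "az": 0, "jaw": -1},
  {"tx": 0, "ty": 0, "tz": 0.015, "ax": 0, "ay": 0, "az": 0, "jaw": -1},
  {"tx": 0, "ty": 0, "tz": 0, "ax": 0, "ay": 0, "az": 0, "jaw": -1},
  {"tx": 0, "ty": 0, "tz": 0, "ax": 0, "ay": 0, "az": 0, "jaw": -1},
  {"tx": 0, "ty": 0, "tz": 0, "ax": 0, "ay": 0, "az": 0, "jaw": -1},
  {"tx": 0, "ty": 0, "tz": 0, "ax": 0, "ay": 0, "az": 0, "jaw": -1},
])

```text
t: 26.2
tcp_pos: [0.5256, -0.1362, 0.1382]
ee_rot: [-3.137, -0.111, 0.015]
force: [-3.6, -0.4, 4.5]
finger_gap: 0.0236
grip_force: 50.0
```

```bash
python3 o.py
```

```text
{'tcp_pos': array([ 0.52565, -0.13625,  0.13818]), 'ee_rot': array([-3.13703, -0.11058,  0.01491]), 'force': array([-3.55078, -0.35989,  4.46455]), 'ft_torque': array([-0.17754,  0.75764, -0.05127])}
```

Request:
servo_tool([
  {"tx": 0, "ty": 0, "tz": 0.01, "ax": 0, "ay": 0, "az": 0, "jaw": -1},
  {"tx": 0, "ty": 0, "tz": 0.01, "ax": 0, "ay": 0, "az": 0, "jaw": -1},
  {"tx": 0, "ty": 0, "tz": 0.005, "ax": 0, "ay": 0, "az": 0, "jaw": -1},
  {"tx": 0, "ty": 0, "tz": 0, "ax": 0, "ay": 0, "az": 0, "jaw": -1},
  {"tx": 0, "ty": 0, "tz": 0, "ax": 0, "ay": 0, "az": 0, "jaw": -1},
  {"tx": 0, "ty": 0, "tz": 0, "ax": 0, "ay": 0, "az": 0, "jaw": -1},
  {"tx": 0, "ty": 0, "tz": 0, "ax": 0, "ay": 0, "az": 0, "jaw": -1},
  {"tx": 0, "ty": 0, "tz": 0, "ax": 0, "ay": 0, "az": 0, "jaw": -1},
])

```text
t: 26.87
tcp_pos: [0.5257, -0.1362, 0.1377]
ee_rot: [-3.137, -0.111, 0.015]
force: [-5.7, 0.2, 10.3]
finger_gap: 0.0238
grip_force: 50.0
```

```bash
python3 o.py
```

```text
{'tcp_pos': array([ 0.5257 , -0.13621,  0.13768]), 'ee_rot': array([-3.13702, -0.11076,  0.015  ]), 'force': array([-5.65748,  0.18754, 10.29414]), 'ft_torque': array([-0.12361,  1.16281, -0.05488])}
```

Request:
servo_tool([
  {"tx": 0, "ty": 0, "tz": -0.06, "ax": 0, "ay": 0, "az": 0, "jaw": -1},
  {"tx": 0, "ty": 0, "tz": 0, "ax": 0, "ay": -0.005, "az": 0, "jaw": -1},
  {"tx": 0, "ty": 0, "tz": 0.02, "ax": 0, "ay": 0, "az": 0, "jaw": -1},
  {"tx": 0, "ty": 0, "tz": 0.02, "ax": 0, "ay": 0, "az": 0, "jaw": -1},
  {"tx": 0, "ty": 0, "tz": 0.01, "ax": 0, "ay": 0, "az": 0, "jaw": -1},
  {"tx": 0, "ty": 0, "tz": 0.01, "ax": 0, "ay": 0, "az": 0, "jaw": -1},
  {"tx": 0, "ty": 0, "tz": 0, "ax": 0, "ay": 0, "az": 0, "jaw": -1},
  {"tx": 0, "ty": 0, "tz": 0, "ax": 0, "ay": 0, "az": 0, "jaw": -1},
])

```text
t: 27.53
tcp_pos: [0.5259, -0.1361, 0.1378]
ee_rot: [-3.137, -0.111, 0.027]
force: [-5.1, 0.9, 11.6]
finger_gap: 0.0238
grip_force: 50.0
```

```bash
python3 o.py
```

```text
{'tcp_pos': array([ 0.52593, -0.13613,  0.1378 ]), 'ee_rot': array([-3.13707, -0.11068,  0.02682]), 'force': array([-5.08724,  0.85036, 11.58825]), 'ft_torque': array([0.23182, 0.89047, 0.03225])}
```

Request:
servo_tool([
  {"tx": 0, "ty": 0, "tz": 0.007, "ax": 0, "ay": 0, "az": 0, "jaw": -1},
  {"tx": 0, "ty": 0, "tz": 0.005, "ax": 0, "ay": 0, "az": 0, "jaw": -1},
  {"tx": 0, "ty": 0, "tz": 0, "ax": 0, "ay": 0, "az": 0, "jaw": -1},
  {"tx": 0, "ty": 0, "tz": 0, "ax": 0, "ay": 0, "az": 0, "jaw": -1},
  {"tx": 0, "ty": 0, "tz": 0, "ax": 0, "ay": 0, "az": 0, "jaw": -1},
  {"tx": 0, "ty": 0, "tz": 0, "ax": 0, "ay": 0, "az": 0, "jaw": -1},
  {"tx": 0, "ty": 0, "tz": 0, "ax": 0, "ay": 0, "az": 0, "jaw": -1},
  {"tx": 0, "ty": 0, "tz": 0, "ax": 0, "ay": 0, "az": 0, "jaw": -1},
])

```text
t: 28.2
tcp_pos: [0.526, -0.1361, 0.1376]
ee_rot: [-3.137, -0.111, 0.027]
force: [-5.9, 1.5, 15.0]
finger_gap: 0.0237
grip_force: 50.0
```

```bash
python3 o.py
```

```text
{'tcp_pos': array([ 0.52596, -0.13613,  0.13759]), 'ee_rot': array([-3.13708, -0.11076,  0.02676]), 'force': array([-5.88916,  1.52943, 15.03685]), 'ft_torque': array([0.28135, 1.06032, 0.00324])}
```

Request:
servo_tool([
  {"tx": 0, "ty": 0, "tz": -0.06, "ax": 0, "ay": 0, "az": 0, "jaw": -1},
  {"tx": 0, "ty": 0, "tz": 0, "ax": -0.002, "ay": 0.011, "az": 0, "jaw": -1},
  {"tx": 0, "ty": 0, "tz": 0.02, "ax": 0, "ay": 0, "az": 0, "jaw": -1},
  {"tx": 0, "ty": 0, "tz": 0.02, "ax": 0, "ay": 0, "az": 0, "jaw": -1},
  {"tx": 0, "ty": 0, "tz": 0.01, "ax": 0, "ay": 0, "az": 0, "jaw": -1},
  {"tx": 0, "ty": 0, "tz": 0.01, "ax": 0, "ay": 0, "az": 0, "jaw": -1},
  {"tx": 0, "ty": 0, "tz": 0, "ax": 0, "ay": 0, "az": 0, "jaw": -1},
  {"tx": 0, "ty": 0, "tz": 0, "ax": 0, "ay": 0, "az": 0, "jaw": -1},
])

```text
t: 28.87
tcp_pos: [0.5261, -0.1361, 0.1374]
ee_rot: [3.14, 0.111, 0.001]
force: [-2.0, 2.4, 10.7]
finger_gap: 0.0242
grip_force: 50.0
```

```bash
python3 o.py
```

```text
{'tcp_pos': array([ 0.5261 , -0.13611,  0.13744]), 'ee_rot': array([3.13963e+00, 1.10590e-01, 8.90000e-04]), 'force': array([-1.97337,  2.36921, 10.73344]), 'ft_torque': array([ 0.44353,  0.54194, -0.02258])}
```

Request:
servo_tool([
  {"tx": 0, "ty": 0, "tz": 0.01, "ax": 0, "ay": 0, "az": 0, "jaw": -1},
  {"tx": 0, "ty": 0, "tz": 0.006, "ax": 0, "ay": 0, "az": 0, "jaw": -1},
  {"tx": 0, "ty": 0, "tz": 0, "ax": 0, "ay": 0, "az": 0, "jaw": -1},
  {"tx": 0, "ty": 0, "tz": 0, "ax": 0, "ay": 0, "az": 0, "jaw": -1},
  {"tx": 0, "ty": 0, "tz": -0.1, "ax": 0, "ay": 0, "az": 0, "jaw": -1},
  {"tx": 0, "ty": 0, "tz": -0.3, "ax": 0, "ay": 0, "az": 0, "jaw": -1},
  {"tx": 0, "ty": 0.8, "tz": 0, "ax": 0, "ay": 0, "az": 0, "jaw": -1},
  {"tx": 0, "ty": 0.98, "tz": 0, "ax": 0, "ay": 0, "az": 0, "jaw": -1},
])

```text
t: 29.53
tcp_pos: [0.5294, -0.1888, 0.149]
ee_rot: [-3.139, -0.114, -0.0]
force: [0.8, -0.4, -3.9]
finger_gap: 0.0235
grip_force: 50.0
```

Request:
servo_tool([
  {"tx": 0, "ty": 0, "tz": 0.1, "ax": 0, "ay": 0, "az": 0, "jaw": -1},
  {"tx": 0, "ty": 0, "tz": 0.2, "ax": 0, "ay": 0, "az": 0, "jaw": -1},
  {"tx": 0, "ty": 0, "tz": 0.04, "ax": 0, "ay": 0, "az": 0, "jaw": -1},
  {"tx": 0, "ty": 0, "tz": 0.02, "ax": 0, "ay": 0, "az": 0, "jaw": -1},
  {"tx": 0, "ty": 0, "tz": 0.015, "ax": 0, "ay": 0, "az": 0, "jaw": -1},
  {"tx": 0, "ty": 0, "tz": 0.01, "ax": 0, "ay": 0, "az": 0, "jaw": -1},
  {"tx": 0, "ty": 0, "tz": 0, "ax": 0, "ay": 0, "az": 0, "jaw": -1},
  {"tx": 0, "ty": 0, "tz": 0, "ax": 0, "ay": 0, "az": 0, "jaw": -1},
])

```text
t: 30.2
tcp_pos: [0.5295, -0.1892, 0.1376]
ee_rot: [3.139, 0.113, -0.0]
force: [-3.9, -5.8, 9.3]
finger_gap: 0.0239
grip_force: 50.0
```

```bash
python3 o.py
```

```text
{'tcp_pos': array([ 0.52947, -0.18924,  0.13757]), 'ee_rot': array([ 3.1385e+00,  1.1267e-01, -3.9000e-04]), 'force': array([-3.87763, -5.8127 ,  9.26261]), 'ft_torque': array([-1.34735,  1.1111 , -0.06013])}
```

Request:
servo_tool([
  {"tx": 0, "ty": 0, "tz": 0.008, "ax": 0, "ay": 0, "az": 0, "jaw": -1},
  {"tx": 0, "ty": 0, "tz": 0.006, "ax": 0, "ay": 0, "az": 0, "jaw": -1},
  {"tx": 0, "ty": 0, "tz": 0, "ax": 0, "ay": 0, "az": 0, "jaw": -1},
  {"tx": 0, "ty": 0, "tz": 0, "ax": 0, "ay": 0, "az": 0, "jaw": -1},
  {"tx": 0, "ty": 0, "tz": 0, "ax": 0, "ay": 0, "az": 0, "jaw": -1},
  {"tx": 0, "ty": 0, "tz": 0, "ax": 0, "ay": 0, "az": 0, "jaw": -1},
  {"tx": 0, "ty": 0, "tz": 0, "ax": 0, "ay": 0, "az": 0, "jaw": -1},
  {"tx": 0, "ty": 0, "tz": 0, "ax": 0, "ay": 0, "az": 0, "jaw": -1},
])

```text
t: 30.87
tcp_pos: [0.5295, -0.1893, 0.1374]
ee_rot: [3.138, 0.113, -0.0]
force: [-5.9, -5.4, 12.2]
finger_gap: 0.0236
grip_force: 50.0
```

Request:
servo_tool([
  {"tx": 0, "ty": 0, "tz": -0.2, "ax": 0, "ay": 0, "az": 0, "jaw": -1},
  {"tx": 0, "ty": 0, "tz": -0.6, "ax": 0, "ay": 0, "az": 0, "jaw": -1},
  {"tx": 0, "ty": 0, "tz": -1, "ax": 0, "ay": 0, "az": 0, "jaw": -1},
  {"tx": 0, "ty": 0, "tz": -1, "ax": 0, "ay": 0, "az": 0, "jaw": -1},
  {"tx": 0, "ty": -0.3, "tz": -0.4, "ax": 0, "ay": 0, "az": 0, "jaw": -1},
  {"tx": -0.1, "ty": -0.8, "tz": 0, "ax": 0, "ay": 0, "az": 0, "jaw": -1},
  {"tx": -0.2, "ty": -1, "tz": 0, "ax": 0, "ay": 0, "az": 0, "jaw": -1},
  {"tx": -0.2, "ty": -1, "tz": 0, "ax": 0, "ay": 0, "az": 0, "jaw": -1},
])

```text
t: 31.53
tcp_pos: [0.5069, -0.0958, 0.2318]
ee_rot: [-3.139, -0.11, 0.001]
force: [1.0, 1.5, -4.4]
finger_gap: 0.0242
grip_force: 50.0
```

Request:
servo_tool([
  {"tx": -0.2, "ty": -1, "tz": 0, "ax": 0, "ay": 0, "az": 0, "jaw": -1},
  {"tx": -0.2, "ty": -1, "tz": 0, "ax": 0, "ay": 0, "az": 0, "jaw": -1},
  {"tx": -0.2, "ty": -1, "tz": 0, "ax": 0, "ay": 0, "az": 0, "jaw": -1},
  {"tx": -0.2, "ty": -1, "tz": 0, "ax": 0, "ay": 0, "az": 0, "jaw": -1},
  {"tx": -0.2, "ty": -1, "tz": 0, "ax": 0, "ay": 0, "az": 0, "jaw": -1},
  {"tx": -0.2, "ty": -1, "tz": 0, "ax": 0, "ay": 0, "az": 0, "jaw": -1},
  {"tx": -0.2, "ty": -1, "tz": 0, "ax": 0, "ay": 0, "az": -0.03, "jaw": -1},
  {"tx": 0, "ty": -0.6, "tz": 0, "ax": 0, "ay": 0, "az": -0.03, "jaw": -1},
])

```text
t: 32.2
tcp_pos: [0.4467, 0.1295, 0.2316]
ee_rot: [-3.13, -0.264, 0.002]
force: [0.2, -0.8, -3.4]
finger_gap: 0.0237
grip_force: 50.0
```

Request:
servo_tool([
  {"tx": 0, "ty": 0, "tz": 0, "ax": 0, "ay": 0, "az": -0.033, "jaw": -1},
  {"tx": 0, "ty": 0, "tz": 0, "ax": 0, "ay": 0, "az": 0, "jaw": -1},
  {"tx": 0, "ty": 0, "tz": 0, "ax": 0, "ay": 0, "az": 0, "jaw": -1},
  {"tx": 0, "ty": 0, "tz": 0, "ax": 0, "ay": 0, "az": 0, "jaw": -1},
  {"tx": 0, "ty": 0, "tz": 0, "ax": 0, "ay": 0, "az": 0, "jaw": -1},
  {"tx": 0, "ty": 0, "tz": 0, "ax": 0, "ay": 0, "az": 0, "jaw": -1},
  {"tx": 0, "ty": 0, "tz": 0, "ax": 0, "ay": 0, "az": 0, "jaw": -1},
  {"tx": 0, "ty": 0, "tz": 0, "ax": 0, "ay": 0, "az": 0, "jaw": -1},
])

```text
t: 32.87
tcp_pos: [0.4492, 0.1265, 0.2324]
ee_rot: [-3.123, -0.338, 0.0]
force: [-0.8, 0.5, -3.0]
finger_gap: 0.0237
grip_force: 50.0
```

Request:
servo_tool([
  {"tx": 0.17, "ty": -0.51, "tz": 0.2, "ax": 0, "ay": 0, "az": 0, "jaw": -1},
  {"tx": 0, "ty": 0, "tz": 0.8, "ax": 0, "ay": 0, "az": 0, "jaw": -1},
  {"tx": 0, "ty": 0, "tz": 1, "ax": 0, "ay": 0, "az": 0, "jaw": -1},
  {"tx": 0, "ty": 0, "tz": 1, "ax": 0, "ay": 0, "az": 0, "jaw": -1},
  {"tx": 0, "ty": 0, "tz": 1, "ax": 0, "ay": 0, "az": 0, "jaw": -1},
  {"tx": 0, "ty": 0, "tz": 0.7, "ax": 0, "ay": 0, "az": 0, "jaw": -1},
  {"tx": 0, "ty": 0, "tz": 0.4, "ax": 0, "ay": 0, "az": 0, "jaw": -1},
  {"tx": 0, "ty": 0, "tz": 0.1, "ax": 0, "ay": 0, "az": 0, "jaw": -1},
])

```text
t: 33.53
tcp_pos: [0.4496, 0.1423, 0.0744]
ee_rot: [3.123, 0.339, -0.005]
force: [-0.2, -0.5, -4.2]
finger_gap: 0.024
grip_force: 50.0
```

Request:
servo_tool([
  {"tx": 0, "ty": 0, "tz": 0.1, "ax": 0, "ay": 0, "az": 0, "jaw": -1},
  {"tx": 0, "ty": 0, "tz": 0.05, "ax": 0, "ay": 0, "az": 0, "jaw": -1},
  {"tx": 0, "ty": 0, "tz": 0.05, "ax": 0, "ay": 0, "az": 0, "jaw": -1},
  {"tx": 0, "ty": 0, "tz": 0.03, "ax": 0, "ay": 0, "az": 0, "jaw": -1},
  {"tx": 0, "ty": 0, "tz": 0, "ax": 0, "ay": 0, "az": 0, "jaw": -1},
  {"tx": 0, "ty": 0, "tz": 0, "ax": 0, "ay": 0, "az": 0, "jaw": -1},
  {"tx": 0, "ty": 0, "tz": 0, "ax": 0, "ay": 0, "az": 0, "jaw": -1},
  {"tx": 0, "ty": 0, "tz": 0, "ax": 0, "ay": 0, "az": 0, "jaw": -1},
])

```text
t: 34.2
tcp_pos: [0.4509, 0.1428, 0.0698]
ee_rot: [-3.123, -0.339, -0.001]
force: [1.0, -0.4, -2.6]
finger_gap: 0.0238
grip_force: 50.0
```

Request:
servo_tool([
  {"tx": 0, "ty": 0, "tz": 0.04, "ax": 0, "ay": 0, "az": 0, "jaw": -1},
  {"tx": 0, "ty": 0, "tz": 0.04, "ax": 0, "ay": 0, "az": 0, "jaw": -1},
  {"tx": 0, "ty": 0, "tz": 0.03, "ax": 0, "ay": 0, "az": 0, "jaw": -1},
  {"tx": 0, "ty": 0, "tz": 0.02, "ax": 0, "ay": 0, "az": 0, "jaw": -1},
  {"tx": 0, "ty": 0, "tz": 0, "ax": 0, "ay": 0, "az": 0, "jaw": -1},
  {"tx": 0, "ty": 0, "tz": 0, "ax": 0, "ay": 0, "az": 0, "jaw": -1},
  {"tx": 0, "ty": 0, "tz": 0, "ax": 0, "ay": 0, "az": 0, "jaw": -1},
  {"tx": 0, "ty": 0, "tz": 0, "ax": 0, "ay": 0, "az": 0, "jaw": -1},
])

```text
t: 34.87
tcp_pos: [0.4508, 0.1428, 0.0656]
ee_rot: [-3.123, -0.34, 0.0]
force: [-0.8, -0.7, -2.8]
finger_gap: 0.0239
grip_force: 50.0
```

Request:
servo_tool([
  {"tx": 0, "ty": 0, "tz": 0.01, "ax": 0, "ay": 0, "az": 0, "jaw": -1},
  {"tx": 0, "ty": 0, "tz": 0.01, "ax": 0, "ay": 0, "az": 0, "jaw": -1},
  {"tx": 0, "ty": 0, "tz": 0, "ax": 0, "ay": 0, "az": 0, "jaw": -1},
  {"tx": 0, "ty": 0, "tz": 0, "ax": 0, "ay": 0, "az": 0, "jaw": -1},
  {"tx": 0, "ty": 0, "tz": 0, "ax": 0, "ay": 0, "az": 0, "jaw": -1},
  {"tx": 0, "ty": 0, "tz": 0, "ax": 0, "ay": 0, "az": 0, "jaw": -1},
  {"tx": 0, "ty": 0, "tz": 0, "ax": 0, "ay": 0, "az": 0, "jaw": -1},
  {"tx": 0, "ty": 0, "tz": 0, "ax": 0, "ay": 0, "az": 0, "jaw": -1},
])

```text
t: 35.53
tcp_pos: [0.4509, 0.1428, 0.0655]
ee_rot: [3.123, 0.34, -0.0]
force: [-3.2, -0.9, 8.3]
finger_gap: 0.0243
grip_force: 50.0
```

Request:
servo_tool([
  {"tx": 0, "ty": 0, "tz": -0.015, "ax": 0, "ay": 0, "az": 0, "jaw": -1},
  {"tx": 0, "ty": 0, "tz": 0, "ax": 0, "ay": 0, "az": 0, "jaw": -0.4},
  {"tx": 0, "ty": 0, "tz": 0, "ax": 0, "ay": 0, "az": 0, "jaw": -0.2},
  {"tx": 0, "ty": 0, "tz": 0, "ax": 0, "ay": 0, "az": 0, "jaw": 0.4},
  {"tx": 0, "ty": 0, "tz": 0, "ax": 0, "ay": 0, "az": 0, "jaw": 1},
  {"tx": 0, "ty": 0, "tz": 0, "ax": 0, "ay": 0, "az": 0, "jaw": 1},
  {"tx": 0, "ty": 0, "tz": 0, "ax": 0, "ay": 0, "az": 0, "jaw": 1},
  {"tx": 0, "ty": 0, "tz": 0, "ax": 0, "ay": 0, "az": 0, "jaw": 1},
])

```text
t: 36.2
tcp_pos: [0.4508, 0.1428, 0.0655]
ee_rot: [3.123, 0.34, -0.0]
force: [-0.4, 1.3, -0.2]
finger_gap: 0.0643
grip_force: 0.0
```

Request:
servo_tool([
  {"tx": 0, "ty": 0, "tz": 0, "ax": 0, "ay": 0, "az": 0, "jaw": 1},
  {"tx": 0, "ty": 0, "tz": -0.3, "ax": 0, "ay": 0, "az": 0, "jaw": 1},
  {"tx": 0, "ty": 0, "tz": -0.6, "ax": 0, "ay": 0, "az": 0, "jaw": 1},
  {"tx": 0, "ty": 0, "tz": -0.8, "ax": 0, "ay": 0, "az": 0, "jaw": 1},
  {"tx": 0, "ty": 0, "tz": -1, "ax": 0, "ay": 0, "az": 0, "jaw": 1},
  {"tx": 0, "ty": 0, "tz": -1, "ax": 0, "ay": 0, "az": 0, "jaw": 1},
  {"tx": 0, "ty": 0, "tz": -1, "ax": 0, "ay": 0, "az": 0, "jaw": 1},
  {"tx": 0, "ty": 0, "tz": -0.5, "ax": 0, "ay": 0, "az": 0, "jaw": 1},
])

```text
t: 36.87
tcp_pos: [0.4518, 0.1431, 0.2256]
ee_rot: [-3.123, -0.339, -0.006]
force: [0.3, -0.1, -0.3]
finger_gap: 0.0911
grip_force: 0.0
```

```bash
python3 - <<'E'
from h import *
s=read_camera("scene")[:,:,::-1]
cv2.imwrite("pics/e1.png",cv2.resize(s[100:240,140:380],None,fx=3.3,fy=3.3,interpolation=cv2.INTER_CUBIC))
E
python3 o.py
```

```text
{'tcp_pos': array([0.45277, 0.14333, 0.22718]), 'ee_rot': array([-3.12222, -0.33951, -0.01001]), 'force': array([ 3.14567, -0.10414,  3.34115]), 'ft_torque': array([ 0.0877 , -0.14751, -0.00919])}
```

View pics/e1.png

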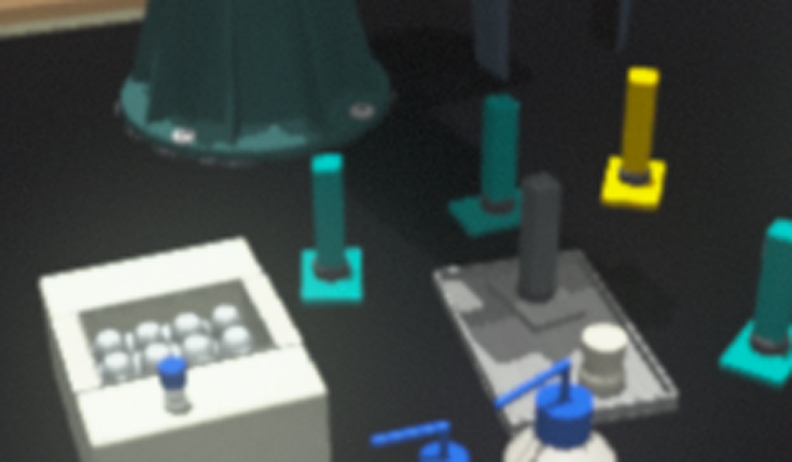

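The tamper stands upright on the tray (540,240). The jar (603,358) and vial (173,385) are where they were, and the nugget bed (165,340) looks level. I'm letting the arm settle and handing in.

Request:
servo_tool([
  {"tx": 0, "ty": 0, "tz": 0, "ax": 0, "ay": 0, "az": 0, "jaw": 1},
  {"tx": 0, "ty": 0, "tz": 0, "ax": 0, "ay": 0, "az": 0, "jaw": 1},
  {"tx": 0, "ty": 0, "tz": 0, "ax": 0, "ay": 0, "az": 0, "jaw": 1},
  {"tx": 0, "ty": 0, "tz": 0, "ax": 0, "ay": 0, "az": 0, "jaw": 1},
  {"tx": 0, "ty": 0, "tz": 0, "ax": 0, "ay": 0, "az": 0, "jaw": 1},
  {"tx": 0, "ty": 0, "tz": 0, "ax": 0, "ay": 0, "az": 0, "jaw": 1},
  {"tx": 0, "ty": 0, "tz": 0, "ax": 0, "ay": 0, "az": 0, "jaw": 1},
  {"tx": 0, "ty": 0, "tz": 0, "ax": 0, "ay": 0, "az": 0, "jaw": 1},
])

```text
t: 37.58
tcp_pos: [0.4507, 0.1428, 0.2213]
ee_rot: [3.123, 0.339, -0.001]
force: [0.0, -0.0, -0.1]
finger_gap: 0.0915
grip_force: 0.0
```

```bash
python3 -c "from bench import *;print(job_done())"
```

```text
the job is handed in; nothing more can be done
None
```

I pressed both halves of the nugget bed down to a matching solid level (highest force read about 20 N; no verdict was returned), stood the tamper back upright on its tray, released it, and handed in at about 38 s.

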